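Sort ingots and ring blanks into a stacking tray set for the safe

ROBOT

A 6-joint arm with a two-finger parallel gripper is mounted at the origin on a cart in front of the work surface, level with it; the furniture and walls round the work are solid. World frame = base frame: x ahead of the robot, y to its left, z up, the work surface at z = 0. Lengths are in mm, angles in rad, forces in N, time in s.
With the tool pointing down it reaches from about 325 to 900 mm from the base axis. Payload 6.1 kg.
Tool frame: the origin (TCP) lies between the finger pads; the fingertips stand tips_ahead ahead of it and the grasp point (between the pads) lies 2 mm behind it (tips_ahead is the distance from the TCP to the fingertips, in mm); x points along the fingers, y is the direction in which the jaws open and shut, and the axes are right-handed (so a half turn about x gives the same grasp; the last joint's range is limited). The gripper opens to 87 mm and grips with 3 to 60 N. Pads are 19 mm wide; open, the fingers measure 117 mm over their backs; the gripper's body (75 mm by 190 mm) begins 51 mm behind the grasp point.
Start: joints at [-1.354, 0.22, 1.526, -0, 1.395, -0.126], TCP at [210.071, -588.631, 239.538] pointing down, gripper open.
Joint ranges: [-2.98, 2.98], [-0.91, 2.08], [0.09, 2.57], [-1.24, 4.39], [0.2, 2.65], [-2.68, 2.68]. Speed limits (rad/s): [2.57, 2.57, 3.01, 3.14, 3.14, 3.14].

INTERFACE

Orientations are given as a unit quaternion [w, x, y, z].
In Python, from bench import * gives the robot as it stands.
- The arm moves only by the shell command python3 -m handwheel 'ROWS'. ROWS is JSON, a list of rows, each a list of 3 entries, a list of its own where there are three numbers: the opening, from -1 (shut) to 1 (fully open), then the shift along the tool's x, y, z in mm, then the turn, a rotation vector about the tool's x, y, z in rad. A call has 1 to 8 rows; each row shifts and turns the pose as measured when the row begins, along the tool's axes as they then stand; what a row does not reach is not made up. A row lasts 1/12 s, in which the tool goes at most 41.7 mm and 7.16 degrees, less where a joint would pass 70% of its speed; a pose out of reach is approached as far as the arm can. A call with a gripper value outside its range is refused whole. The fingers move at their own pace and stop on an object; the grip force is fixed at half the most. Time passes only in rows, so rows that do not move let the fingers close. It gives the time, the measured TCP pose, the force and the opening at its end, in the units of the state.
- state(): the state, without advancing time (a new reading comes with each control period).
- grab_frame(name): name is "side" or "top"; returns a dict with "img" (400x640x3 uint8, blue, green, red), "depth" (400x640 float32, mm along the optical axis (not along the pixel's ray), 0 where there is no reading), "fovy" (degrees; the focal length in pixels is half the picture's height over the tangent of half this angle, whatever the lens; pixels are square), "cx", "cy" (the principal point, pixels), "R" (3x3) and "t" (3): a world point X has camera coordinates R X + t. Camera axes: x right, y down, z forward; pixel columns grow to the right and rows downward; lengths in mm; the calibration is good to about 2 mm. A picture is of the moment at which its call begins.
- hand_in(): hands the job in, once; it reports no verdict.
Trained networks look in the newest picture that a camera, given by its name, has taken for a name from the list of things; names that differ only in an ending like _2 or _b are one class to them, and where a whole thing is asked for, a point or a joint stands for the part that bears it (a point fixed in the world has none). Each returns a list of dicts, best first, with "p" (0 to 1); they miss things now and then, are a little off and sometimes report something else, mostly with a low value. They report only what shows in the picture. A call takes as long as a camera call.
- look_for(camera, name): "rect" ([left, top, right, bottom] in pixels, round what is visible of it).
- cut_out(camera, name): "region" (400x640 bool, what is visible of it) and "rect" ([left, top, right, bottom] in pixels, round what is visible of it).
- spot_point(camera, name): "xy" ([column, row] in pixels: a listed point, or the origin of a listed thing).
The state is a dict: "time_s": time; "qpos": joint angles; "joint_vel": joint speeds; "tau": joint torques, N m; "ee_pos": TCP position; "orientation": TCP orientation; "force": force on the tool from outside, world axes, zero at the start; "torque": the same for the moment, N m; "gripper_width": finger opening in mm.
Only numpy, scipy, OpenCV 4.12 (cv2) and the standard library are available. Lean on these libraries where they do the work, as an engineer would, in place of code of your own. Each camera call takes 0.05 s, during which the arm holds its last target.

TASK

Put the day's silver away for the safe: lay the two cast ingots flat in the ingot tray (the one with four corner posts), one in each bay, put the two ring blanks on the ring tray, one over each of its two pegs and down on the deck, and stack the ring tray on top of the ingot tray so that all four corner pins are fully home in its holes and it sits level. Leave the tins, the pot and the wax where they are.

Things in the scene. Friction and masses are not known exactly. Their poses are not given: they have to be found in the camera images.
- ingot_tray: loose lower tray, wood, 0.5 kg, 130 (x) by 68 mm (y); origin: centre of underside. Floor 8 mm up, lip to 12 mm; a 5 mm ridge (to 12.5 mm) at x = 0 parts two bays: an ingot lies in each along y, about x = +-28 mm, y = 0. Corner posts 16 mm square, 34 mm high, at x = +-57, y = +-26 mm; on each a brass pin 8 mm thick tapering to 3 mm, tip at 43 mm. They carry the ring tray, its underside 34 mm up.
- ring_tray: loose upper tray, wood, 0.16 kg, 130 (x) by 68 mm (y); origin: centre of underside. Felt deck 18 mm up, lip to 22 mm; ring pegs at x = +-30 mm, y = 0: 9 mm thick, 5 mm near the top, tip at 34 mm. Underside: four holes 12 mm wide, 11 mm deep, at x = +-57, y = +-26 mm, for the lower tray's pins, either way round. Grip across the 68 mm width at mid-length, low; carry it empty or loaded.
- ring_1: ring blank, plain silver-grey band lying flat: outside diameter 26 mm, bore 20 mm, 10 mm high. Origin: centre of its underside, z up along its axis. Take it from above across its outside. The two ring blanks are alike.
- ring_2: ring blank, plain silver-grey band lying flat: outside diameter 26 mm, bore 20 mm, 10 mm high. Origin: centre of its underside, z up along its axis. Take it from above across its outside. The two ring blanks are alike.
- ingot_1: cast ingot, silver-grey bar lying flat: 44 mm long (x), 14 mm wide at the foot and 13 mm at the top (y), 12 mm high. Origin: centre of its underside, z up. Take it from above across its width. The two ingots are alike.
- ingot_2: cast ingot, silver-grey bar lying flat: 44 mm long (x), 14 mm wide at the foot and 13 mm at the top (y), 12 mm high. Origin: centre of its underside, z up. Take it from above across its width. The two ingots are alike.
- tin_steel_b: bystander, not part of the job, to be left where it stands; loose. Origin: centre of its underside. Open shallow round tin of grey steel, 54 mm across, 13 mm high.
- yellow_pot: bystander, not part of the job, to be left where it stands; loose. Origin: centre of its underside. Round pot with a clear lid, 47 mm across, 24 mm high.
- wax_disc: bystander, not part of the job, to be left where it stands; loose. Origin: centre of its underside. Round cake of wax, 32 mm across, 10 mm high.
- tin_brown_b: bystander, not part of the job, to be left where it stands; loose. Origin: centre of its underside. Open shallow round brown tin, 66 mm across, 17 mm high.

How it is judged:
By the outcome, as a careful person would: the job done as asked, in the order asked, and still so for the second after the job is handed in, with the robot touching nothing.
It also fails if it takes over 122 s, if anything falls off the work surface, if the arm or the gripper's body presses on something with over 40 N, if the wrist force passes 120 N, or if a joint passes its speed limit or range.

## Working session

There is one attempt and no reset: what is moved stays moved. The work goes in short steps, Python scripts to look and compute and a shell command to move; the robot and the scene stay as the last step left them, time stands still between calls to the robot, and variables do not carry over. Pictures are saved under pics/ and viewed, and the job is handed in when it is done.

```bash
ls; mkdir -p pics
python3 - <<'E'
from bench import *
import cv2
s=state();print(s)
for c in("top","side"):
    f=grab_frame(c);cv2.imwrite(f"pics/{c}0.png",f["img"]);print(c,f["fovy"],f["cx"],f["cy"],f["R"],f["t"])
E
```

```text
pics
{'time_s': 0.0, 'qpos': array([-1.35409796e+00,  2.21233311e-01,  1.52758446e+00,  1.95804856e-05,
        1.39473592e+00, -1.26083287e-01]), 'joint_vel': array([-0.00185746,  0.00020947, -0.00082818, -0.00099063, -0.00103623,
        0.00133943]), 'tau': array([-3.07645751e-04, -4.94604027e+01, -3.87380040e+01,  6.99005183e-02,
        5.72146510e-02, -1.35232485e-04]), 'ee_pos': array([ 209.95251819, -588.05698607,  238.44690444]), 'orientation': array([-0.11990497, -0.69672189, -0.12129082,  0.69677108]), 'force': array([-0.0754987 , -0.40364248,  0.07492574]), 'torque': array([-0.04693489,  0.00370534,  0.03535177]), 'gripper_width': 86.63309996420683}
top 42.08089011118038 317.9966378715885 201.32323529756036 [[-0.02027674 -0.99978085  0.00520606]
 [-0.99370151  0.0195789  -0.11033572]
 [ 0.11020961 -0.00741052 -0.99388074]] [  82.70794461  524.75055985 1528.7061316 ]
side 53.041540141101144 315.46409937367076 202.02441505627473 [[ 0.97695446 -0.21267733  0.01811982]
 [-0.12795011 -0.65146411 -0.74781233]
 [ 0.17084714  0.72826016 -0.66366286]] [-526.56908324  142.48893542  818.44216202]
```

View pics/top0.png

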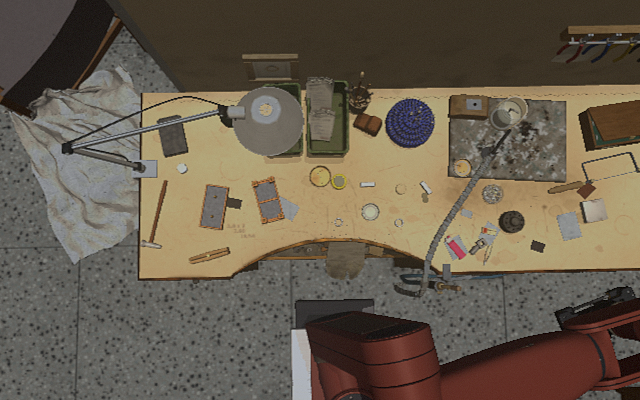

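View pics/side0.png

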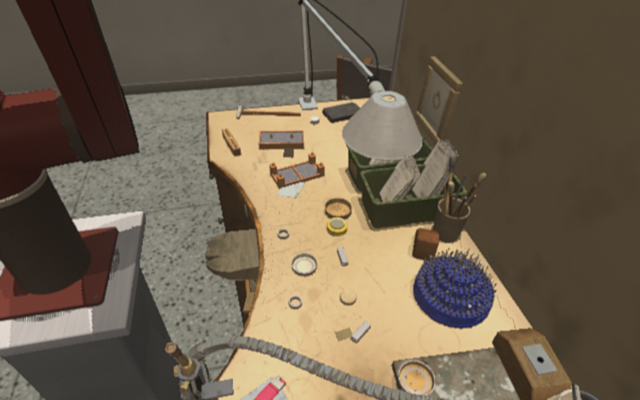

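The top view shows the ring tray at about (213,207), the ingot tray at (268,200), ingots at (367,184) and (426,187), and rings at (338,222) and (398,222). The steel tin is at (370,212), the wax at (400,188), and the lamp shade hangs over (267,120). The side view shows the same layout. Next I'll measure positions.

```bash
cat > h.py <<'E'
from bench import *
import cv2, numpy as np
def K(f):
    fl=200/np.tan(np.radians(f["fovy"]/2)); return fl
def ray(f,u,v,z):
    fl=K(f); d=np.array([(u-f["cx"])/fl,(v-f["cy"])/fl,1.0])
    R=np.array(f["R"]);t=np.array(f["t"]); C=-R.T@t; w=R.T@d
    return C+w*(z-C[2])/w[2]
def proj(f,X):
    p=np.array(f["R"])@np.array(X,float)+f["t"];fl=K(f)
    return np.array([f["cx"]+fl*p[0]/p[2],f["cy"]+fl*p[1]/p[2]])
def cloud(f):
    fl=K(f);v,u=np.mgrid[0:400,0:640];d=f["depth"]
    P=np.stack([(u-f["cx"])/fl*d,(v-f["cy"])/fl*d,d],-1)
    W=(P-f["t"])@np.array(f["R"]); W[d==0]=np.nan
    return W
def crop(f,x0,y0,x1,y1,s,name):
    cv2.imwrite("pics/"+name,cv2.resize(f["img"][y0:y1,x0:x1],None,fx=s,fy=s,interpolation=cv2.INTER_CUBIC))
E
python3 - <<'E'
from h import *
import pickle
F={}
for c in("top","side"):
    f=grab_frame(c);F[c]=f
    W=cloud(f)
    for n,z in(("ring_1",10),("ingot_1",12),("ring_tray",20),("ingot_tray",10),("tin_steel_b",13),("yellow_pot",24),("wax_disc",10),("tin_brown_b",17)):
        for r in cut_out(c,n):
            if r["p"]<.3: continue
            m=r["region"];v,u=np.nonzero(m);P=W[m]
            x=ray(f,u.mean(),v.mean(),z*.6)
            print(c,n,round(r["p"],2),np.round(r["rect"]),m.sum(),"ray",np.round(x[:2],1),"cloud",np.round(np.nanmedian(P,0),1))
pickle.dump(F,open("F0.pkl","wb"))
f=F["top"];crop(f,180,150,450,250,2.9,"topcrop.png")
f=F["side"];crop(f,200,110,400,350,2.4,"sidecrop.png")
W=cloud(F["top"])
for u,v in((267,100),(240,130),(290,120),(267,148),(100,143),(180,123),(325,120),(285,150),(360,90)): print(u,v,np.round(W[v,u]))
E
```

```text
top ingot_1 0.57 [420. 182. 429. 198.] 66 ray [ 564.8 -254.2] cloud [ 565.1 -253.3   10.8]
top ingot_1 0.43 [359. 182. 372. 184.] 37 ray [578.9 -76.4] cloud [578.5 -75.8  10.7]
top ring_tray 0.57 [200. 186. 230. 228.] 965 ray [517.5 388.8] cloud [516.4 387.6  18.3]
top ingot_tray 0.78 [251. 180. 285. 225.] 929 ray [534.8 225.8] cloud [533.5 226.2   9.1]
top tin_steel_b 0.5 [363. 201. 379. 219.] 224 ray [493.9 -83.4] cloud [493.9 -83.6   1.2]
top yellow_pot 0.7 [331. 176. 346. 190.] 186 ray [586.7   9.7] cloud [585.4  10.2  19.5]
top tin_brown_b 0.66 [306. 165. 333. 185.] 361 ray [607.1  65.2] cloud [608.2  64.7   2.8]
side ring_1 0.61 [288. 293. 302. 311.] 135 ray [ 460.9 -172.6] cloud [ 460.8 -170.2    6.7]
side ring_1 0.4 [279. 230. 288. 243.] 93 ray [465.5  10.8] cloud [465.5  15.2   5.2]
side ingot_1 0.49 [353. 318. 370. 342.] 216 ray [ 565.6 -259.7] cloud [ 565.  -261.1   11.2]
side ring_tray 0.73 [262. 133. 304. 150.] 851 ray [518.6 383.6] cloud [517.1 374.5  17.9]
side ring_tray 0.33 [328. 217. 347. 237.] 331 ray [588.    2.3] cloud [586.4  -3.4  16.5]
side ingot_tray 0.62 [269. 153. 326. 190.] 1050 ray [537.4 227.5] cloud [537.  219.2   9.1]
side tin_steel_b 0.59 [293. 252. 319. 277.] 488 ray [495.1 -86.8] cloud [495.7 -82.9   2.6]
side yellow_pot 0.54 [327. 217. 344. 240.] 318 ray [5.882e+02 1.000e-01] cloud [587.2  -3.7  16.8]
side wax_disc 0.48 [340. 290. 354. 304.] 228 ray [ 563.6 -182.8] cloud [ 562.8 -184.9    9.2]
side wax_disc 0.36 [279. 228. 289. 239.] 100 ray [465.9   9.7] cloud [465.9  12.1   5.4]
side tin_brown_b 0.81 [324. 198. 351. 220.] 493 ray [608.2  63.5] cloud [610.5  69.4   3.7]
side tin_brown_b 0.57 [261. 129. 305. 149.] 872 ray [520.  386.5] cloud [518.  374.6  17.9]
267 100 [785. 206. 209.]
240 130 [720. 289. 141.]
290 120 [740. 146. 164.]
267 148 [668. 213. 140.]
100 143 [659. 626. 276.]
180 123 [721. 436. 224.]
325 120 [756.  48. 100.]
285 150 [668. 165. 106.]
360 90 [857. -61.  59.]
```

View pics/topcrop.png

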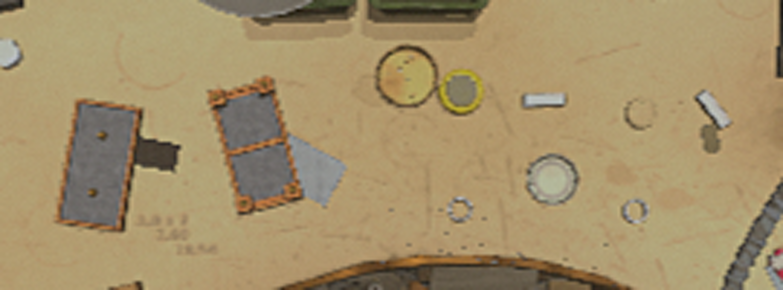

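View pics/sidecrop.png

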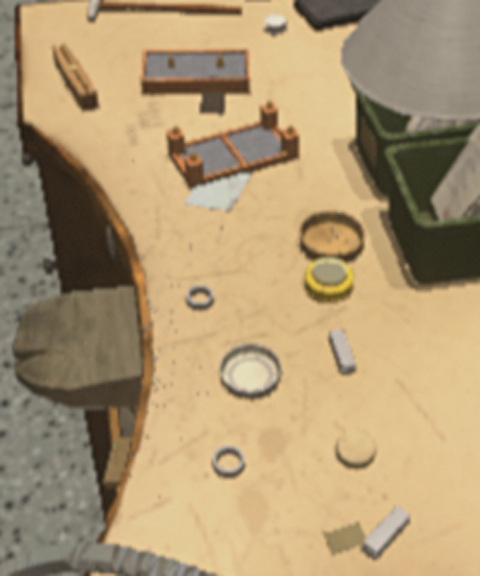

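```bash
cat > fit.py <<'E'
from h import *
from scipy.optimize import minimize
S=6
def box(l,w,z0,z1,l1=None,w1=None,cx=0,cy=0):
    l1=l if l1 is None else l1; w1=w if w1 is None else w1
    return np.array([[cx+a*l/2,cy+b*w/2,z0] for a in(-1,1) for b in(-1,1)]+[[cx+a*l1/2,cy+b*w1/2,z1] for a in(-1,1) for b in(-1,1)])
def cyl(d,z0,z1):
    a=np.linspace(0,2*np.pi,24,endpoint=False);return np.array([[d/2*np.cos(t),d/2*np.sin(t),z] for z in(z0,z1) for t in a])
ING=[box(44,14,0,12,43,13)]
RING=[cyl(26,0,10)]
RT=[box(130,68,0,22)]
IT=[box(130,68,0,12)]+[box(16,16,0,34,cx=a*57,cy=b*26) for a in(-1,1) for b in(-1,1)]
def render(f,parts,p,rect):
    x0,y0,x1,y1=rect;im=np.zeros(((y1-y0)*S,(x1-x0)*S),np.uint8)
    c,s=np.cos(p[2]),np.sin(p[2])
    for B in parts:
        X=np.c_[B[:,0]*c-B[:,1]*s+p[0],B[:,0]*s+B[:,1]*c+p[1],B[:,2]]
        uv=np.array([proj(f,q) for q in X])
        uv=((uv-[x0,y0]+.5)*S-.5)
        h=cv2.convexHull(np.round(uv*16).astype(np.int32))
        cv2.fillConvexPoly(im,h,1,shift=4)
    return cv2.resize(im.astype(np.float32),(x1-x0,y1-y0),interpolation=cv2.INTER_AREA)
def fit(items,parts,p0,yaw=True):
    # items: (f,mask,rect)
    def cost(q):
        p=[q[0],q[1],q[2]/50 if yaw else 0];e=0
        for f,m,r in items:
            a=render(f,parts,p,r);b=m[r[1]:r[3],r[0]:r[2]]
            e+=((a-b)**2).sum()/b.sum()
        return e/len(items)
    q0=np.array([p0[0],p0[1],p0[2]*50])
    for k in range(2):
        r=minimize(cost,q0,method="Nelder-Mead",options=dict(initial_simplex=q0+np.array([[0,0,0],[6,0,0],[0,6,0],[0,0,5]]),xatol=.05,fatol=1e-4));q0=r.x
    return r.x[0],r.x[1],r.x[2]/50,r.fun
E
python3 - <<'E'
from h import *
import pickle
F=pickle.load(open("F0.pkl","rb"))
out=[]
for c,(x0,y0,x1,y1) in dict(top=(190,170,440,235),side=(205,120,400,350)).items():
    f=F[c];W=cloud(f);z=W[...,2]
    print(c,np.nanstd(z[y0+10:y0+14,x0+40:x0+44]) , np.isnan(z).mean())
    im=np.clip(np.nan_to_num(z)*7,0,255).astype(np.uint8)[y0:y1,x0:x1]
    cv2.imwrite(f"pics/z_{c}.png",cv2.resize(im,None,fx=2.5,fy=2.5,interpolation=cv2.INTER_NEAREST))
    hsv=cv2.cvtColor(f["img"],cv2.COLOR_BGR2HSV)[y0:y1,x0:x1,1]
    cv2.imwrite(f"pics/s_{c}.png",cv2.resize(hsv,None,fx=2.5,fy=2.5,interpolation=cv2.INTER_NEAREST))
E
```

```text
top 3.040582660704729 0.00390625
side 1.0416602345681303 0.00404296875
```

View pics/z_side.png

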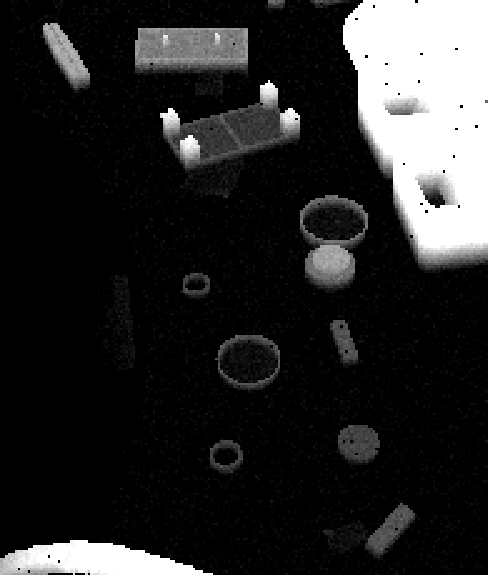

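View pics/z_top.png

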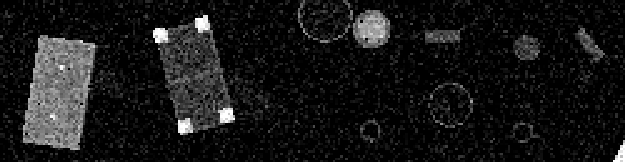

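View pics/s_side.png

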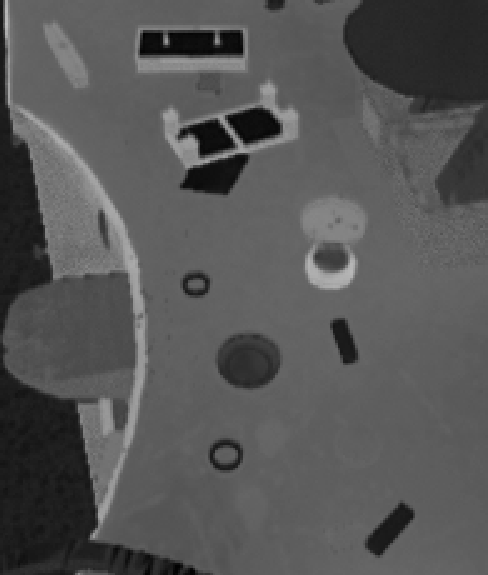

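```bash
cat > meas.py <<'E'
from fit import *
def mask(f,rect,zt=3.5):
    W=cloud(f);z=np.nan_to_num(W[...,2]).astype(np.float32)
    m=np.zeros(z.shape,np.float32);x0,y0,x1,y1=rect
    s=cv2.cvtColor(f["img"],cv2.COLOR_BGR2HSV)[...,1].astype(float)
    sub=s[y0:y1,x0:x1];bg=np.median(sub)
    zz=cv2.medianBlur(z,3)[y0:y1,x0:x1]
    k=((np.maximum(zz,z[y0:y1,x0:x1])>zt)&((zz>zt)|(abs(sub-bg)>35))).astype(np.uint8)
    cs,_=cv2.findContours(k,cv2.RETR_EXTERNAL,cv2.CHAIN_APPROX_NONE)
    c=max(cs,key=cv2.contourArea);o=np.zeros_like(k);cv2.drawContours(o,[c],-1,1,-1)
    m[y0:y1,x0:x1]=o;return m
def rectof(f,x,y,r=30):
    uv=np.array([proj(f,[x+a*r,y+b*r,z]) for a in(-1,1) for b in(-1,1) for z in(0,25)])
    return (*np.floor(uv.min(0)).astype(int),*np.ceil(uv.max(0)).astype(int))
def measure(F,parts,p0,r,yaw=True,both=True):
    res=[]
    its=[]
    for c in F:
        f=F[c];R=rectof(f,p0[0],p0[1],r);R=(max(R[0],0),max(R[1],0),min(R[2],640),min(R[3],400))
        its.append((f,mask(f,R,3.5 if c=="side" else 6),R))
    out={}
    for c,i in zip(F,its): out[c]=fit([i],parts,p0,yaw)
    if len(its)>1: out["both"]=fit(its,parts,p0,yaw)
    return out,its
E
python3 - <<'E'
from meas import *
import pickle
F=pickle.load(open("F0.pkl","rb"))
for n,parts,p0,r,yaw in(("ingA",ING,(565,-257,.6+0),32,1),("ingB",ING,(579,-77,1.5),32,1),("ringA",RING,(461,-171,0),24,0),("ringB",RING,(466,12,0),24,0),("RT",RT,(518,387,-.1),85,1),("IT",IT,(536,226,.2),80,1)):
    o,its=measure(F,parts,p0,r,yaw)
    for k in o: print(n,k,np.round(o[k],3))
    f,m,R=its[-1]
E
```

```text
ingA top [ 5.66159e+02 -2.56426e+02  6.67000e-01  1.76000e-01]
ingA side [ 5.66545e+02 -2.57509e+02  6.40000e-01  1.25000e-01]
ingA both [ 5.66421e+02 -2.56948e+02  6.30000e-01  1.60000e-01]
ingB top [ 5.79328e+02 -7.72960e+01  1.57500e+00  4.50000e-02]
ingB side [ 5.79953e+02 -7.88160e+01  1.54400e+00  1.35000e-01]
ingB both [ 5.7974e+02 -7.7762e+01  1.5530e+00  1.0000e-01]
ringA top [ 4.59150e+02 -1.73206e+02 -3.30000e-02  3.54500e+00]
ringA side [ 4.61347e+02 -1.71681e+02  7.20000e-02  1.33000e-01]
ringA both [ 4.59856e+02 -1.72921e+02  5.60000e-02  1.88100e+00]
ringB top [4.26e+02 2.00e+01 2.67e-01 1.00e+00]
ringB side [4.66692e+02 1.26780e+01 7.00000e-03 1.78000e-01]
ringB both [4.63986e+02 1.42590e+01 4.30000e-02 3.71300e+00]
RT top [ 5.18381e+02  3.88961e+02 -1.65000e-01  1.90000e-02]
RT side [ 5.20211e+02  3.87830e+02 -1.85000e-01  3.10000e-02]
RT both [ 5.19320e+02  3.88561e+02 -1.65000e-01  3.50000e-02]
IT top [5.35748e+02 2.25539e+02 2.51000e-01 1.90000e-02]
IT side [5.36722e+02 2.24915e+02 2.37000e-01 6.50000e-02]
IT both [5.36306e+02 2.25213e+02 2.46000e-01 4.60000e-02]
```

```bash
python3 -m handwheel '[[-0.1,[0,0,-40],[-0.1,0,0]],[-0.1,[0,0,-40],[-0.1,0,0]],[-0.1,[0,0,-40],[-0.1,0,0]],[-0.1,[0,0,-40],[0,0,0]],[-0.1,[0,0,-40],[0,0,0]],[-0.1,[0,0,-40],[0,0,0]],[-0.1,[0,0,-40],[0,0,0]],[-0.1,[0,0,-40],[0,0,0]]]'
python3 -c "
from go import *
plan(566.4,-257,60,0.64+np.pi/2)"
```

```text
time_s: 1.67
ee_pos: [479.6, -416.7, 238.9]
orientation: [-0.224, -0.67, -0.222, 0.672]
force: [0.7, -0.9, -0.0]
gripper_width: 43.2
t 1.67 pos [ 479.6 -416.7  238.9] yaw -0.929 w 43.2 F [ 0.7 -0.9 -0. ] q [-0.84  0.24  1.5  -0.    1.4   0.09]
 shift now [ 178.1  -76.4 -165.8] | turn [ 0.002  0.004 -0.002] q6-> 0.51 | shift after turn [ 178.9  -76.2 -165. ]
```

```bash
python3 -m handwheel '[[-0.1,[15,-15,-33],[0,0,0]],[-0.1,[15,-15,-33],[0,0,0]],[-0.1,[15,-15,-33],[0,0,0]],[-0.1,[15,-15,-33],[0,0,0]],[-0.1,[15,-15,-33],[0,0,0]],[-0.1,[38,0,0],[0,0,0]],[-0.1,[38,0,0],[0,0,0]],[-0.1,[20,0,0],[0,0,0]]]'
python3 - <<'E'
from go import *
plan(566.4,-257,19,0.64+np.pi/2)
f=grab_frame("side");crop(f,250,200,450,380,3.5,"a1.png")
E
```

```text
time_s: 2.33
ee_pos: [584.5, -245.8, 71.1]
orientation: [0.234, 0.674, 0.22, -0.665]
force: [-0.4, 1.0, 0.5]
gripper_width: 39.0
t 2.33 pos [ 584.5 -245.8   71.1] yaw -0.917 w 39.0 F [-0.4  1.   0.5] q [-0.52  0.39  1.65 -0.    1.08  0.4 ]
 shift now [51.9 -3.3 21.5] | turn [ 0.014 -0.006 -0.023] q6-> 0.51 | shift after turn [52.1 -1.9 21.2]
```

View pics/a1.png

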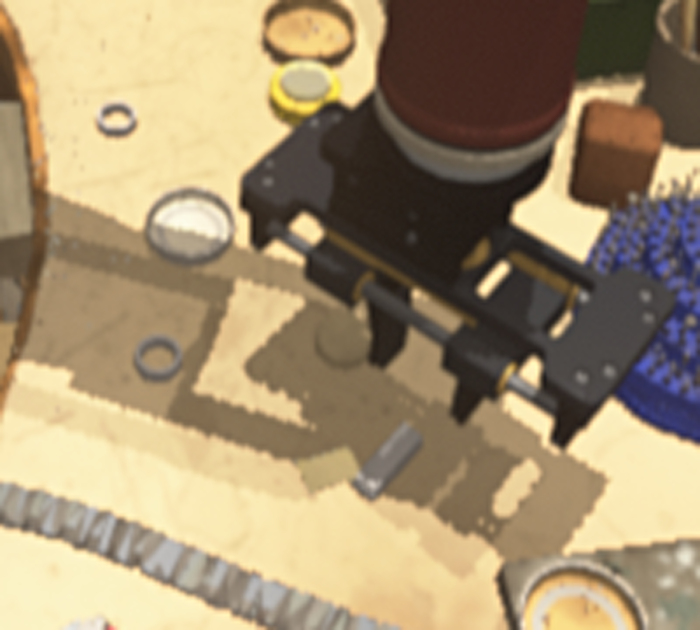

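The gripper hangs about 20 mm past the ingot (crop (390,460)), and both fingers are clear of the wax. I'll correct that and go down.

```bash
python3 -m handwheel '[[-0.1,[12,-2,21],[0.014,-0.006,-0.023]],[-0.1,[10,0,0],[0,0,0]],[-0.1,[0,0,0],[0,0,0]]]'
python3 - <<'E'
from go import *
plan(566.4,-257,19,0.64+np.pi/2)
E
```

```text
time_s: 2.63
ee_pos: [563.6, -255.1, 43.3]
orientation: [-0.22, -0.669, -0.225, 0.673]
force: [-0.2, -0.5, 0.5]
gripper_width: 39.2
t 2.63 pos [ 563.6 -255.1   43.3] yaw -0.93 w 39.2 F [-0.2 -0.5  0.5] q [-0.55  0.42  1.67 -0.    1.06  0.38]
 shift now [24.2  3.4 -1.2] | turn [0.001 0.004 0.01 ] q6-> 0.5 | shift after turn [24.3  3.2 -1.1]
```

```bash
python3 -m handwheel '[[-0.1,[12,3,-1],[0,0.004,0.01]],[-0.1,[9,0,0],[0,0,0]],[-0.1,[0,0,0],[0,0,0]]]'
python3 - <<'E'
from go import *
plan(566.4,-257,19,0.64+np.pi/2)
f=grab_frame("side");crop(f,300,250,440,380,4,"a2.png")
plan(566.4,-257,19,0.64+np.pi/2)
E
```

```text
time_s: 2.88
ee_pos: [568.4, -258.6, 25.1]
orientation: [0.224, 0.673, 0.221, -0.67]
force: [-0.1, 0.5, 0.3]
gripper_width: 39.3
t 2.88 pos [ 568.4 -258.6   25.1] yaw -0.932 w 39.3 F [-0.1  0.5  0.3] q [-0.55  0.45  1.67  0.    1.01  0.38]
 shift now [ 6.1 -2.5  0.6] | turn [-0.001 -0.002 -0.005] q6-> 0.5 | shift after turn [ 6.1 -2.5  0.6]
t 2.93 pos [ 568.9 -258.8   26. ] yaw -0.931 w 38.9 F [ 0.5 -1.2  0.7] q [-0.55  0.45  1.67  0.    1.01  0.38]
 shift now [ 6.9 -3.   0.9] | turn [-0.001 -0.003 -0.006] q6-> 0.5 | shift after turn [ 7.  -2.9  0.9]
```

View pics/a2.png

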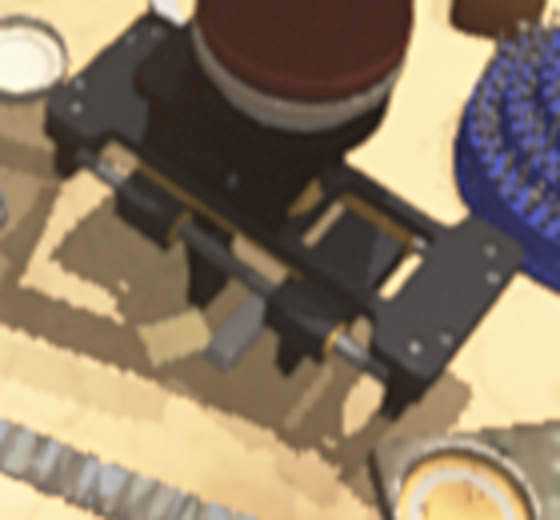

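The ingot (crop (235,335)) sits between the fingers at (205,280) and (290,355). I'll lower and close.

```bash
python3 -m handwheel '[[-0.1,[6,-2,0.5],[0,0,0]],[-0.1,[0,0,0],[0,0,0]],[-1,[0,0,0],[0,0,0]],[-1,[0,0,0],[0,0,0]],[-1,[0,0,0],[0,0,0]],[-1,[0,0,0],[0,0,0]],[-1,[0,0,0],[0,0,0]]]'
python3 - <<'E'
from go import *
plan(566.4,-257,19,0.64+np.pi/2)
E
```

```text
time_s: 3.52
ee_pos: [570.1, -258.5, 24.3]
orientation: [0.226, 0.674, 0.219, -0.668]
force: [-0.9, -0.2, -0.0]
gripper_width: 13.7
t 3.52 pos [ 570.1 -258.5   24.3] yaw -0.931 w 13.7 F [-0.9 -0.2 -0. ] q [-0.55  0.45  1.68  0.    1.    0.38]
 shift now [ 5.2 -3.5  2.1] | turn [-0.    -0.005 -0.012] q6-> 0.5 | shift after turn [ 5.3 -3.4  2.1]
```

```bash
python3 - <<'E'
from h import *
import pickle
F=pickle.load(open("F0.pkl","rb"))
for c in F:
    W=cloud(F[c]);
    for y in range(60,500,40):
        m=(W[...,2]>55)&(W[...,1]>y-20)&(W[...,1]<y+20)&(W[...,0]>400)&(W[...,0]<900)
        P=W[m]
        if len(P): i=np.argsort(P[:,0])[min(3,len(P)-1)];print(c,y,np.round(P[i]),end=';')
    print()
E
python3 -m handwheel '[[-1,[-15,0,0],[0,0,0]],[-1,[-25,0,0],[0,0,0]],[-1,[-25,0,0],[0,0,0]],[-1,[-5,0,0],[0,0,0]]]'
python3 - <<'E'
from go import *
plan(564.5,232.2,95,0.246)
f=grab_frame("side");crop(f,300,230,440,360,4,"a3.png")
E
```

```text
top 60 [661.  41.  87.];top 100 [662.  93.  84.];top 140 [666. 160.  89.];top 180 [656. 190. 111.];top 220 [653. 213. 112.];top 260 [660. 242. 112.];top 300 [683. 281. 117.];top 340 [745. 324. 200.];top 380 [734. 393. 216.];top 420 [721. 439. 225.];top 460 [707. 476. 252.];
side 60 [663.  55.  84.];side 100 [664.  91.  86.];side 140 [666. 140.  88.];side 180 [656. 199. 109.];side 220 [655. 213. 109.];side 260 [663. 253. 108.];side 300 [741. 296. 195.];side 340 [746. 358. 205.];side 380 [734. 397. 220.];side 420 [719. 438. 232.];side 460 [706. 479. 246.];
time_s: 3.85
ee_pos: [566.6, -256.4, 92.5]
orientation: [0.224, 0.672, 0.221, -0.67]
force: [1.7, -1.3, 0.2]
gripper_width: 12.6
t 3.85 pos [ 566.6 -256.4   92.5] yaw -0.931 w 12.6 F [ 1.7 -1.3  0.2] q [-0.55  0.35  1.66  0.    1.13  0.38]
 shift now [  -3.6 -393.2 -290.1] | turn [-1.177e+00  1.000e-03 -5.000e-03] q6-> 0.14 | shift after turn [  -2.5  117.  -474.4]
```

View pics/a3.png

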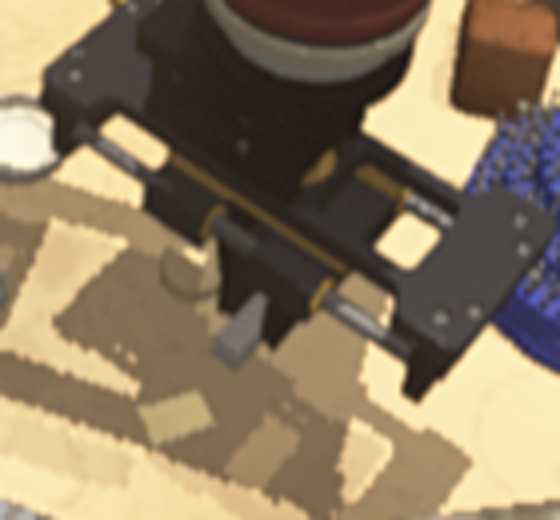

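The ingot is held between the pads (crop (240,335)). The lamp rim, at x about 655 and z about 109, would foul the gripper body at the far bay. So I'll fill the near bay first, then shift the ingot tray toward the robot.

```bash
python3 -m handwheel '[[-1,[-2,0,0],[-0.12,0,0]],[-1,[-2,0,0],[-0.12,0,0]],[-1,[-2,0,0],[-0.12,0,0]],[-1,[-2,0,0],[-0.12,0,0]],[-1,[-2,0,0],[-0.12,0,0]],[-1,[0,0,0],[-0.12,0,0]],[-1,[0,0,0],[-0.12,0,0]],[-1,[0,0,0],[-0.12,0,0]]]'
python3 -c "
from go import *
plan(508.2,218.2,95,0.246)"
```

```text
time_s: 4.57
ee_pos: [562.2, -254.0, 91.3]
orientation: [0.514, 0.483, 0.518, -0.484]
force: [0.3, 1.2, -0.6]
gripper_width: 12.3
t 4.57 pos [ 562.2 -254.    91.3] yaw 0.065 w 12.3 F [ 0.3  1.2 -0.6] q [-0.55  0.35  1.66  0.    1.14 -0.62]
 shift now [  -2.1  -23.5 -474.7] | turn [-0.181 -0.004  0.004] q6-> 0.16 | shift after turn [  -3.7   62.6 -471.1]
```

```bash
python3 -m handwheel '[[-1,[-1,0,-39],[-0.09,0,0]],[-1,[-1,0,-39],[-0.09,0,0]],[-1,[-1,5,-39],[0,0,0]],[-1,[-1,5,-39],[0,0,0]],[-1,[-1,5,-39],[0,0,0]],[-1,[-1,5,-39],[0,0,0]],[-1,[-1,5,-39],[0,0,0]],[-1,[-1,5,-39],[0,0,0]]]'
python3 - <<'E'
from go import *
plan(508.2,218.2,95,0.246)
f=grab_frame("side");crop(f,250,130,430,310,3.3,"a4.png")
E
```

```text
time_s: 5.23
ee_pos: [516.2, 61.5, 87.4]
orientation: [0.553, 0.432, 0.563, -0.437]
force: [0.9, 1.1, -0.1]
gripper_width: 12.3
t 5.23 pos [516.2  61.5  87.4] yaw 0.247 w 12.3 F [ 0.9  1.1 -0.1] q [-0.03  0.15  1.92  0.    1.09 -0.28]
 shift now [  -7.    30.6 -154. ] | turn [ 0.001 -0.007  0.013] q6-> 0.16 | shift after turn [  -7.6   30.4 -154. ]
```

View pics/a4.png

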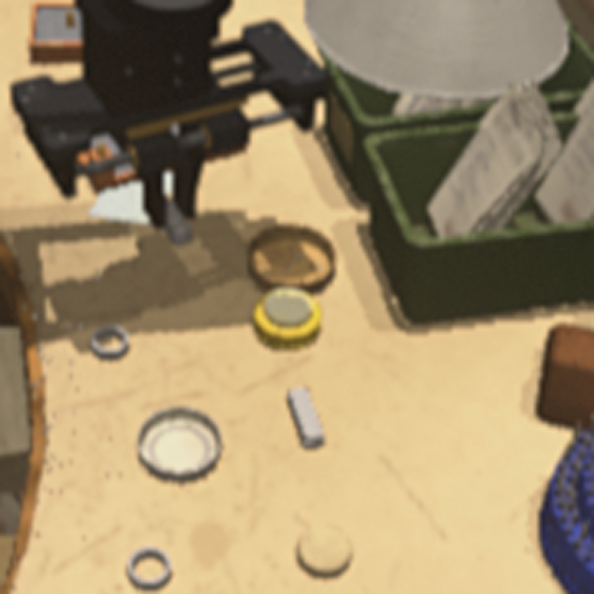

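```bash
python3 -m handwheel '[[-1,[-2,8,-38],[0,0,0]],[-1,[-2,8,-38],[0,0,0]],[-1,[-2,8,-38],[0,0,0]],[-1,[0,4,-20],[0,0,0]],[-1,[0,0,0],[0,0,0]]]'
python3 - <<'E'
from go import *
plan(508.2,218.2,50,0.246)
E
```

```text
time_s: 5.7
ee_pos: [503.9, 206.7, 87.8]
orientation: [0.552, 0.429, 0.567, -0.436]
force: [-0.8, -0.2, -1.1]
gripper_width: 12.5
t 5.7 pos [503.9 206.7  87.8] yaw 0.254 w 12.5 F [-0.8 -0.2 -1.1] q [ 0.24  0.21  1.85  0.01  1.11 -0.02]
 shift now [37.7  7.8 -9.6] | turn [ 0.008 -0.012  0.02 ] q6-> 0.15 | shift after turn [ 37.8   6.9 -10.1]
```

```bash
python3 -m handwheel '[[-1,[12,7,-10],[0.008,-0.012,0.02]],[-1,[12,0,0],[0,0,0]],[-1,[5,0,0],[0,0,0]],[-1,[0,0,0],[0,0,0]]]'
python3 - <<'E'
from go import *
plan(508.2,218.2,34,0.246)
for c in("side","top"):
    f=grab_frame(c)
    if c=="side": crop(f,250,100,370,200,6,"a5.png")
    else: crop(f,220,140,320,240,6,"a5t.png")
plan(508.2,218.2,34,0.246)
E
```

```text
time_s: 6.03
ee_pos: [505.9, 217.6, 53.4]
orientation: [0.558, 0.432, 0.559, -0.435]
force: [-0.4, 0.1, -0.5]
gripper_width: 12.1
t 6.03 pos [505.9 217.6  53.4] yaw 0.251 w 12.1 F [-0.4  0.1 -0.5] q [ 0.26  0.26  1.86 -0.    1.03  0.01]
 shift now [19.4  2.4 -0.1] | turn [0.005 0.001 0.005] q6-> 0.16 | shift after turn [19.4  2.3 -0.1]
t 6.13 pos [506.5 217.4  54.5] yaw 0.25 w 12.5 F [-0.3 -1.3 -1.2] q [ 0.26  0.26  1.86 -0.    1.03  0.01]
 shift now [20.4  1.9 -0.4] | turn [0.004 0.001 0.004] q6-> 0.16 | shift after turn [20.5  1.8 -0.4]
```

View pics/a5.png

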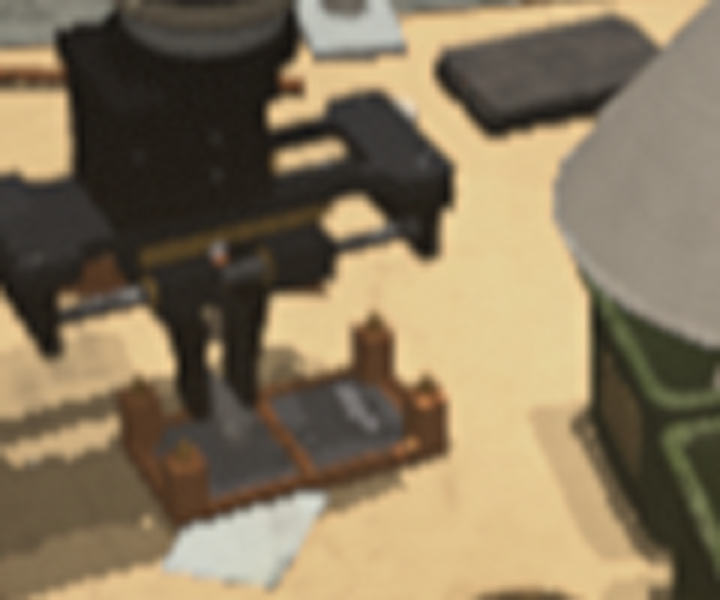

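View pics/a5t.png

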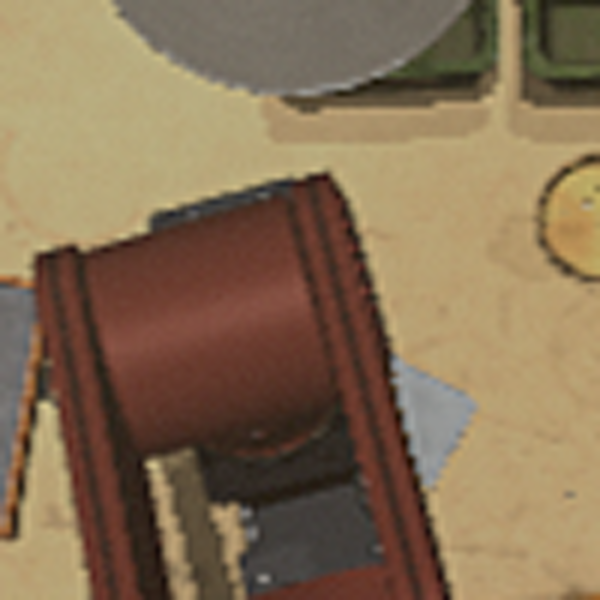

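The ingot is over the near bay (side crop (230,410)), centred between the near posts and the ridge. I'll lower it.

```bash
python3 -m handwheel '[[-1,[10,2,0],[0,0,0]],[-1,[8,0,0],[0,0,0]],[-1,[3,0,0],[0,0,0]],[-1,[0,0,0],[0,0,0]]]'
python3 - <<'E'
from go import *
plan(508.2,218.2,33,0.246)
E
```

```text
time_s: 6.47
ee_pos: [510.5, 215.5, 32.8]
orientation: [0.558, 0.434, 0.557, -0.436]
force: [-0.5, -0.5, -0.6]
gripper_width: 12.6
t 6.47 pos [510.5 215.5  32.8] yaw 0.246 w 12.6 F [-0.5 -0.5 -0.6] q [ 0.26  0.3   1.86 -0.    0.99  0.01]
 shift now [-0.2 -1.6 -3.2] | turn [0.    0.002 0.001] q6-> 0.16 | shift after turn [-0.2 -1.6 -3.2]
```

```bash
python3 -m handwheel '[[-1,[1.5,-1.5,-2],[0,0,0]],[-1,[1,0,0],[0,0,0]]]'
python3 - <<'E'
from go import *
plan(508.2,218.2,33,0.246)
f=grab_frame("side");crop(f,260,130,340,200,8,"a6.png")
E
```

```text
time_s: 6.63
ee_pos: [510.7, 216.2, 32.1]
orientation: [0.559, 0.435, 0.556, -0.435]
force: [-4.7, 0.1, 8.1]
gripper_width: 12.2
t 6.63 pos [510.7 216.2  32.1] yaw 0.246 w 12.2 F [-4.7  0.1  8.1] q [ 0.26  0.3   1.86 -0.    0.98  0.02]
 shift now [-0.9 -1.9 -2.5] | turn [-0.     0.003 -0.002] q6-> 0.16 | shift after turn [-0.9 -1.9 -2.5]
```

View pics/a6.png

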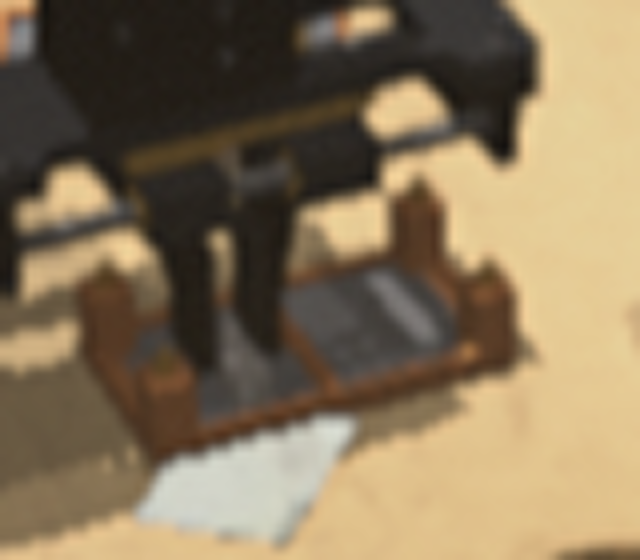

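Contact reads 8 N and the ingot is resting in the near bay. I'll release and lift.

```bash
python3 -m handwheel '[[-0.5,[0,0,0],[0,0,0]],[-0.5,[0,0,0],[0,0,0]],[-0.5,[0,0,0],[0,0,0]],[-0.5,[-12,0,0],[0,0,0]],[-0.4,[-30,0,0],[0,0,0]],[1,[-25,0,0],[0,0,0]],[1,[-8,0,0],[0,0,0]],[1,[0,0,0],[0,0,0]]]'
python3 - <<'E'
from go import *
plan(536.3,225.2,95,0.246+np.pi/2)
f=grab_frame("side");crop(f,250,100,370,200,6,"a7.png")
E
```

```text
time_s: 7.35
ee_pos: [509.8, 216.7, 112.0]
orientation: [0.559, 0.434, 0.557, -0.435]
force: [0.2, 0.3, -0.1]
gripper_width: 38.7
t 7.35 pos [509.8 216.7 112. ] yaw 0.246 w 38.7 F [ 0.2  0.3 -0.1] q [ 0.26  0.18  1.83 -0.    1.13  0.02]
 shift now [17.  27.7 -1.8] | turn [-1.571  0.003  0.002] q6-> -1.42 | shift after turn [17.   1.8 27.7]
```

View pics/a7.png

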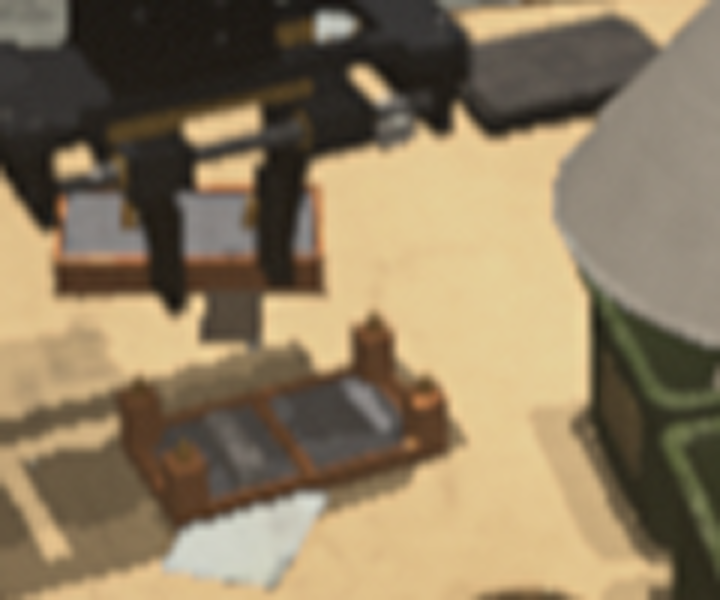

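Ingot 1 lies flat in the near bay (crop (235,440)). Now I'll grip the ingot tray across its width and shift it about 40 mm toward the robot.

```bash
python3 -m handwheel '[[1,[0,3,0],[-0.12,0,0]],[1,[0,3,0],[-0.12,0,0]],[1,[0,3,1],[-0.12,0,0]],[1,[0,3,1],[-0.12,0,0]],[1,[0,2,2],[-0.12,0,0]],[1,[0,2,2],[-0.12,0,0]],[1,[0,2,2],[-0.12,0,0]],[1,[0,2,2],[-0.12,0,0]]]'
python3 -m handwheel '[[1,[0,0,3],[-0.12,0,0]],[1,[0,0,3],[-0.12,0,0]],[1,[0,0,3],[-0.12,0,0]],[1,[0,0,3],[-0.12,0,0]],[1,[0,0,2],[-0.1,0,0]],[1,[0,0,0],[0,0,0]]]'
python3 - <<'E'
from go import *
plan(536.3,225.2,50,0.246+np.pi/2)
f=grab_frame("side");crop(f,230,80,370,200,5,"a8.png")
from meas import *
fr=grab_frame("top")
E
```

```text
time_s: 8.07
ee_pos: [527.4, 220.3, 100.4]
orientation: [0.694, 0.113, 0.701, -0.119]
force: [-0.5, -0.7, -0.1]
gripper_width: 86.2
time_s: 8.57
ee_pos: [536.0, 217.3, 89.0]
orientation: [0.691, -0.101, 0.71, 0.097]
force: [0.1, -0.1, -1.1]
gripper_width: 86.9
t 8.57 pos [536.  217.3  89. ] yaw 1.851 w 86.9 F [ 0.1 -0.1 -1.1] q [ 0.25  0.28  1.75 -0.    1.13 -1.6 ]
 shift now [38.9  7.6  3.5] | turn [ 0.034 -0.027  0.003] q6-> -1.42 | shift after turn [39.   7.6  2.2]
```

View pics/a8.png

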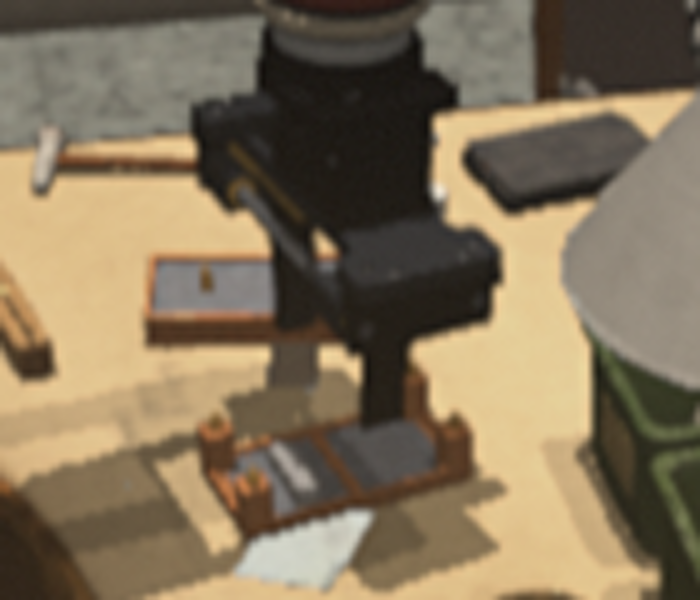

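```bash
python3 -m handwheel '[[1,[10,7,2],[0.034,-0.027,0.003]],[1,[12,0,0],[0,0,0]],[1,[5,0,0],[0,0,0]],[1,[0,0,0],[0,0,0]]]'
python3 - <<'E'
from go import *
plan(536.3,225.2,20,0.246+np.pi/2)
E
```

```text
time_s: 9.0
ee_pos: [534.3, 224.2, 59.1]
orientation: [0.702, -0.081, 0.703, 0.081]
force: [0.4, -0.5, 0.6]
gripper_width: 86.9
t 9.0 pos [534.3 224.2  59.1] yaw 1.801 w 86.9 F [ 0.4 -0.5  0.6] q [ 0.26  0.31  1.78  0.    1.05 -1.54]
 shift now [39.1  0.6  2.3] | turn [-0.016 -0.003 -0.   ] q6-> -1.42 | shift after turn [39.1  0.5  2.2]
```

```bash
python3 -m handwheel '[[1,[12,0.5,2],[-0.016,-0.003,0]],[1,[14,0,0],[0,0,0]],[1,[9,0,0],[0,0,0]],[1,[0,0,0],[0,0,0]]]'
python3 - <<'E'
from go import *
plan(536.3,225.2,20,0.246+np.pi/2)
f=grab_frame("side");crop(f,230,80,370,200,5,"a9.png")
E
```

```text
time_s: 9.33
ee_pos: [536.7, 224.7, 21.2]
orientation: [0.702, -0.088, 0.702, 0.087]
force: [-0.1, -0.1, -0.4]
gripper_width: 87.1
t 9.33 pos [536.7 224.7  21.2] yaw 1.819 w 87.1 F [-0.1 -0.1 -0.4] q [ 0.26  0.37  1.79 -0.    0.98 -1.56]
 shift now [ 1.2  0.6 -0.3] | turn [0.002 0.    0.   ] q6-> -1.42 | shift after turn [ 1.2  0.6 -0.3]
```

View pics/a9.png

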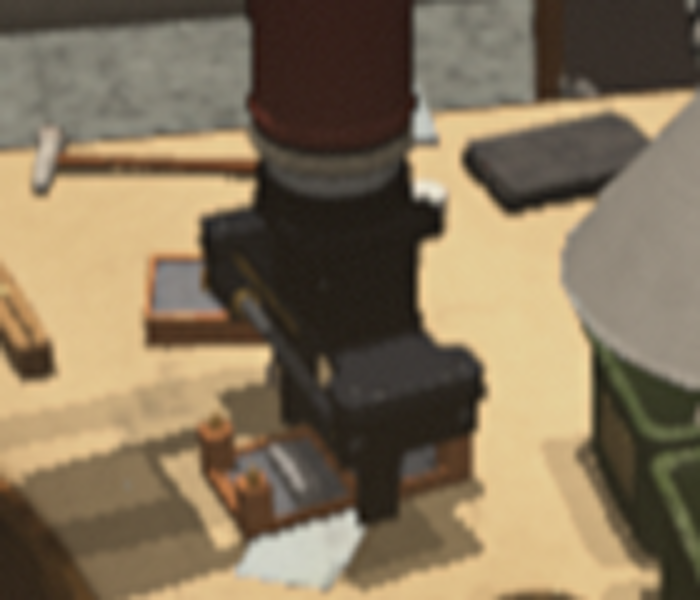

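```bash
python3 - <<'E'
from h import *
import pickle
F=pickle.load(open("F0.pkl","rb"))
W=cloud(F["top"])
for y in range(120,280,20):
    m=(abs(W[...,2])<8)&(abs(W[...,1]-y)<6)&(W[...,0]>300)&(W[...,0]<600);print(y,np.round(W[m][:,0].min()))
E
python3 -m handwheel '[[-1,[0,0,0],[0,0,0]],[-1,[0,0,0],[0,0,0]],[-1,[0,0,0],[0,0,0]],[-1,[0,0,0],[0,0,0]]]'
python3 -c "
from go import *
plan(536.3,225.2,20,0.246+np.pi/2)"
```

```text
120 401.0
140 389.0
160 389.0
180 384.0
200 378.0
220 373.0
240 364.0
260 352.0
time_s: 9.72
ee_pos: [538.3, 224.8, 23.2]
orientation: [0.703, -0.088, 0.701, 0.087]
force: [0.8, -2.4, 0.1]
gripper_width: 67.9
t 9.72 pos [538.3 224.8  23.2] yaw 1.819 w 67.9 F [ 0.8 -2.4  0.1] q [ 0.26  0.37  1.78 -0.    0.98 -1.56]
 shift now [ 3.2  0.9 -1.9] | turn [0.002 0.003 0.001] q6-> -1.42 | shift after turn [ 3.2  0.9 -1.8]
```

```bash
python3 -m handwheel '[[-1,[-4,0,0],[0,0,0]],[-1,[-2,0,-12],[0,0,0]],[-1,[0,0,-15],[0,0,0]],[-1,[0,0,-12],[0,0,0]],[-1,[0,0,-4],[0,0,0]],[-1,[0,0,0],[0,0,0]],[-1,[0,0,0],[0,0,0]]]'
python3 - <<'E'
from go import *
plan(495.6,215,23,0.246+np.pi/2)
f=grab_frame("side");crop(f,230,80,370,200,5,"a10.png")
E
```

```text
time_s: 10.3
ee_pos: [492.5, 213.2, 28.0]
orientation: [0.701, -0.088, 0.702, 0.087]
force: [1.0, -0.5, -5.7]
gripper_width: 67.4
t 10.3 pos [492.5 213.2  28. ] yaw 1.819 w 67.4 F [ 1.  -0.5 -5.7] q [ 0.26  0.27  1.9  -0.    0.97 -1.56]
 shift now [4.9 1.  3.5] | turn [ 0.002 -0.002  0.001] q6-> -1.41 | shift after turn [5.  1.  3.5]
```

View pics/a10.png

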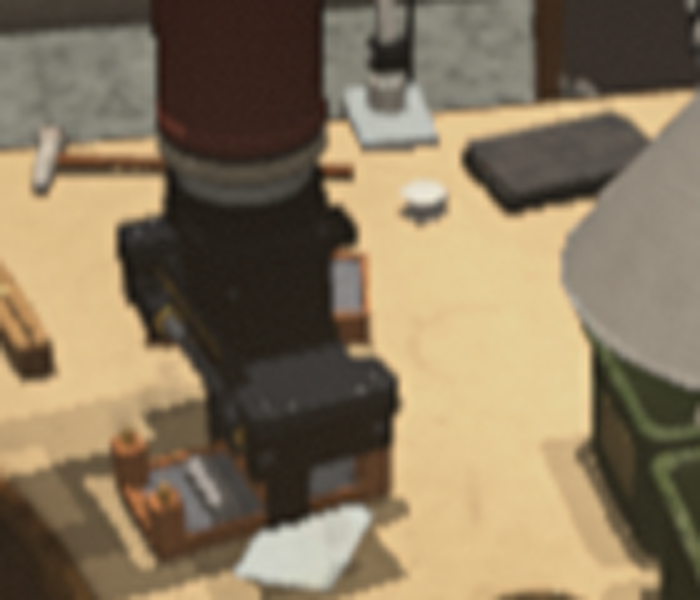

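The tray moved, still level, with the ingot inside (crop (205,480)). I'll set it down and release.

```bash
python3 -m handwheel '[[-1,[3,0,0],[0,0,0]],[-1,[2,0,0],[0,0,0]],[-1,[1.5,0,0],[0,0,0]],[-1,[0,0,0],[0,0,0]]]'
python3 -c "
from go import *
plan(495.6,215,23,0.246+np.pi/2)"
```

```text
time_s: 10.68
ee_pos: [494.9, 213.8, 23.6]
orientation: [0.701, -0.088, 0.702, 0.087]
force: [-0.0, 0.6, -6.0]
gripper_width: 67.7
t 10.68 pos [494.9 213.8  23.6] yaw 1.819 w 67.7 F [-0.   0.6 -6. ] q [ 0.26  0.28  1.9  -0.    0.96 -1.56]
 shift now [0.6 1.  0.9] | turn [ 0.002 -0.001  0.001] q6-> -1.41 | shift after turn [0.6 1.  0.9]
```

```bash
python3 -m handwheel '[[-1,[1.5,0,0],[0,0,0]],[-1,[1,0,0],[0,0,0]]]'
python3 -c "
from go import *
plan(495.6,215,23,0.246+np.pi/2)"
```

```text
time_s: 10.85
ee_pos: [495.9, 214.0, 23.2]
orientation: [0.701, -0.088, 0.702, 0.087]
force: [-7.7, -2.5, 9.9]
gripper_width: 66.8
t 10.85 pos [495.9 214.   23.2] yaw 1.819 w 66.8 F [-7.7 -2.5  9.9] q [ 0.26  0.29  1.9  -0.    0.96 -1.56]
 shift now [ 0.2  1.  -0.1] | turn [ 0.002 -0.002  0.001] q6-> -1.41 | shift after turn [ 0.2  1.  -0.1]
```

```bash
python3 -m handwheel '[[1,[0,0,0],[0,0,0]],[1,[0,0,0],[0,0,0]],[1,[0,0,0],[0,0,0]],[1,[0,0,0],[0,0,0]],[1,[-20,0,0],[0,0,0]],[1,[-35,0,0],[0,0,0]],[1,[-30,0,0],[0,0,0]],[0,[0,0,0],[0,0,0]]]'
python3 -c "
from go import *
plan(579.7,-78,90,-0.015)"
```

```text
time_s: 11.52
ee_pos: [498.7, 214.5, 111.2]
orientation: [0.702, -0.087, 0.701, 0.087]
force: [2.0, 0.7, 0.8]
gripper_width: 84.5
t 11.52 pos [498.7 214.5 111.2] yaw 1.818 w 84.5 F [2.  0.7 0.8] q [ 0.26  0.15  1.86 -0.    1.13 -1.56]
 shift now [  21.4 -303.4    6.7] | turn [ 1.833e+00  2.000e-03 -1.000e-03] q6-> -0.12 | shift after turn [ 21.2  85.4 291.3]
```

```bash
python3 -m handwheel '[[-0.1,[0,-38,1],[0,0,0]],[-0.1,[0,-39,1],[0,0,0]],[-0.1,[0,-39,1],[0,0,0]],[-0.1,[0,-39,1],[0,0,0]],[-0.1,[0,-39,1],[0,0,0]],[-0.1,[0,-39,1],[0,0,0]],[-0.1,[0,-39,0],[0,0,0]],[-0.1,[0,-10,0],[0.12,0,0]]]'
python3 -m handwheel '[[-0.1,[0,0,0],[0.12,0,0]],[-0.1,[0,0,0],[0.12,0,0]],[-0.1,[0,0,0],[0.12,0,0]],[-0.1,[0,0,0],[0.12,0,0]],[-0.1,[0,0,0],[0.12,0,0]],[-0.1,[0,0,0],[0.12,0,0]],[-0.1,[0,0,0],[0.12,0,0]],[-0.1,[0,0,0],[0.12,0,0]]]'
python3 - <<'E'
from go import *
plan(579.7,-78,90,-0.015)
from meas import *
import pickle
F={c:grab_frame(c) for c in("top","side")}
pickle.dump(F,open("F1.pkl","wb"))
o,its=measure(F,IT,(495.6,215,.246),80,1)
for k in o: print(k,np.round(o[k],3))
crop(F["side"],230,100,370,220,5,"b1.png")
E
```

```text
time_s: 12.18
ee_pos: [582.7, -63.9, 116.0]
orientation: [0.712, -0.05, 0.698, 0.05]
force: [0.1, -0.5, -0.2]
gripper_width: 41.2
time_s: 12.85
ee_pos: [585.5, -72.6, 113.8]
orientation: [0.65, 0.298, 0.635, -0.292]
force: [0.2, -0.3, -0.3]
gripper_width: 39.0
t 12.85 pos [585.5 -72.6 113.8] yaw 0.711 w 39.0 F [ 0.2 -0.3 -0.3] q [-0.26  0.24  1.75  0.01  1.13 -0.97]
 shift now [23.6 -8.3 -0.1] | turn [ 0.725  0.009 -0.023] q6-> -0.12 | shift after turn [23.8 -5.7  5.5]
top [4.93028e+02 2.15779e+02 2.52000e-01 2.20000e-02]
side [4.94385e+02 2.15370e+02 2.53000e-01 6.60000e-02]
both [4.93468e+02 2.15774e+02 2.49000e-01 4.70000e-02]
```

View pics/b1.png

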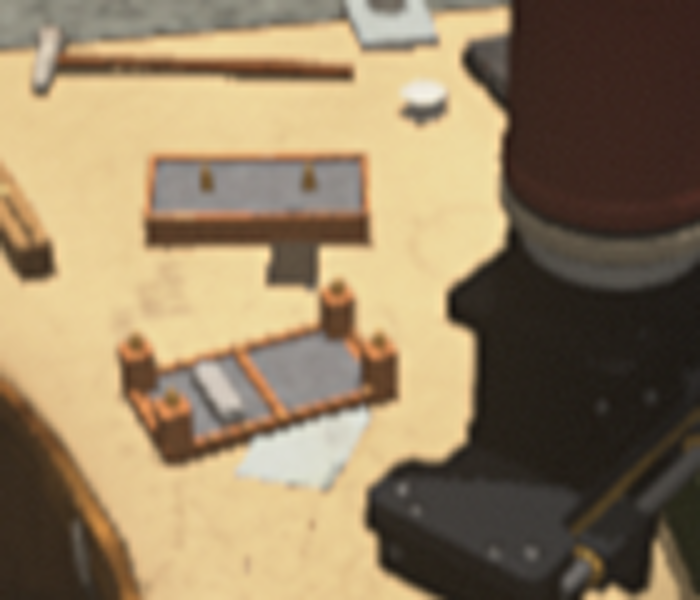

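Ingot 1 is flat in the near bay (crop (218,390)). The tray now measures (493.6, 215.6) with yaw 0.25. I'll finish aligning for ingot 2.

```bash
python3 -m handwheel '[[-0.1,[0,0,0],[0.12,0.005,-0.01]],[-0.1,[0,0,0],[0.12,0.005,-0.01]],[-0.1,[0,-2,0],[0.12,0,0]],[-0.1,[5,-2,3],[0.12,0,0]],[-0.1,[10,-2,3],[0.12,0,0]],[-0.1,[10,0,0],[0.05,0,0]],[-0.1,[10,0,0],[0,0,0]],[-0.1,[0,0,0],[0,0,0]]]'
python3 -c "
from go import *
plan(581,-79,40,-0.015)"
```

```text
time_s: 13.62
ee_pos: [583.6, -81.3, 77.3]
orientation: [0.52, 0.482, 0.515, -0.482]
force: [-0.6, -1.2, -0.6]
gripper_width: 39.4
t 13.62 pos [583.6 -81.3  77.3] yaw 0.072 w 39.4 F [-0.6 -1.2 -0.6] q [-0.27  0.3   1.75 -0.    1.08 -0.34]
 shift now [37.3 -2.6 -2.7] | turn [ 0.087  0.006 -0.005] q6-> -0.12 | shift after turn [37.3 -2.6 -2.3]
```

```bash
python3 -m handwheel '[[-0.1,[12,-2,-2],[0.087,0.006,-0.005]],[-0.1,[15,0,0],[0,0,0]],[-0.1,[8,0,0],[0,0,0]],[-0.1,[0,0,0],[0,0,0]]]'
python3 - <<'E'
from go import *
plan(581,-79,23,-0.015)
f=grab_frame("side");crop(f,270,180,400,300,5,"b2.png")
plan(581,-79,23,-0.015)
E
```

```text
time_s: 13.95
ee_pos: [582.4, -79.5, 41.5]
orientation: [0.499, 0.501, 0.499, -0.5]
force: [-0.9, -0.3, -0.3]
gripper_width: 39.0
t 13.95 pos [582.4 -79.5  41.5] yaw -0.003 w 39.0 F [-0.9 -0.3 -0.3] q [-0.27  0.35  1.77  0.    1.02 -0.27]
 shift now [18.5 -1.4 -0.5] | turn [ 0.012 -0.    -0.001] q6-> -0.12 | shift after turn [18.5 -1.4 -0.5]
t 14.0 pos [582.7 -79.6  42.3] yaw -0.003 w 38.9 F [-0.5  0.2  0.1] q [-0.27  0.35  1.77  0.    1.02 -0.27]
 shift now [19.2 -1.7 -0.6] | turn [ 0.012 -0.    -0.002] q6-> -0.12 | shift after turn [19.3 -1.7 -0.6]
```

View pics/b2.png

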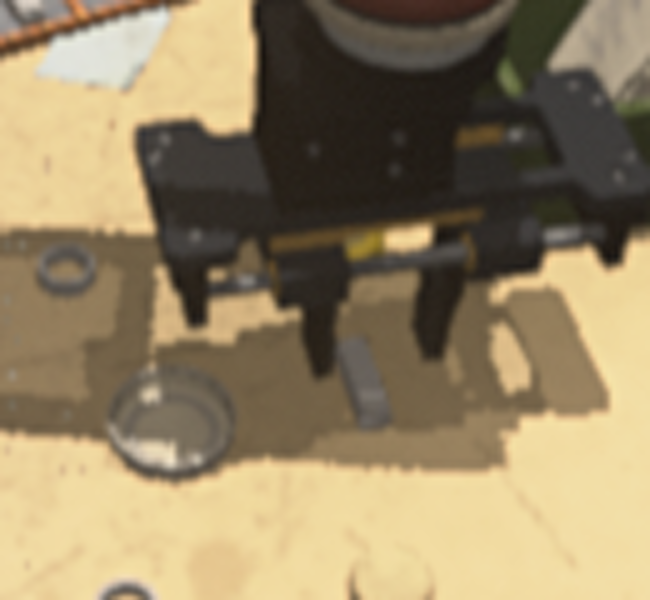

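The ingot (crop (365,385)) lies between the fingers. I'll lower and grip.

```bash
python3 -m handwheel '[[-0.1,[9,-1,-0.5],[0.012,0,0]],[-0.1,[9,0,0],[0,0,0]],[-0.1,[3,0,0],[0,0,0]],[-1,[1,0,0],[0,0,0]],[-1,[0,0,0],[0,0,0]],[-1,[0,0,0],[0,0,0]],[-1,[0,0,0],[0,0,0]],[-1,[0,0,0],[0,0,0]]]'
python3 -c "
from go import *
plan(581,-79,23,-0.015)"
```

```text
time_s: 14.67
ee_pos: [583.7, -79.4, 20.9]
orientation: [0.499, 0.504, 0.495, -0.502]
force: [1.0, -0.7, -1.1]
gripper_width: 13.8
t 14.67 pos [583.7 -79.4  20.9] yaw -0.012 w 13.8 F [ 1.  -0.7 -1.1] q [-0.27  0.38  1.77  0.    0.98 -0.26]
 shift now [-2.1 -2.7 -0.4] | turn [ 0.003  0.001 -0.006] q6-> -0.12 | shift after turn [-2.1 -2.7 -0.4]
```

```bash
python3 -m handwheel '[[-1,[-20,0,0],[0,0,0]],[-1,[-35,0,0],[0,0,0]],[-1,[-20,0,-15],[-0.08,0,0]],[-1,[0,0,-38],[-0.09,0,0]],[-1,[0,0,-39],[-0.08,0,0]],[-1,[-1,0,-39],[0,0,0]],[-1,[-1,0,-39],[0,0,0]]]'
python3 - <<'E'
from go import *
plan(523,221.4,80,0.25)
f=grab_frame("side");crop(f,230,100,390,250,4.5,"b3.png")
E
```

```text
time_s: 15.25
ee_pos: [558.2, 85.3, 103.1]
orientation: [0.56, 0.439, 0.552, -0.435]
force: [1.2, 0.6, -1.3]
gripper_width: 13.4
t 15.25 pos [558.2  85.3 103.1] yaw 0.239 w 13.4 F [ 1.2  0.6 -1.3] q [ 0.01  0.21  1.81 -0.    1.11 -0.22]
 shift now [  22.4   -2.2 -140.6] | turn [-0.011  0.005 -0.01 ] q6-> 0.15 | shift after turn [  23.1   -0.4 -140.5]
```

View pics/b3.png

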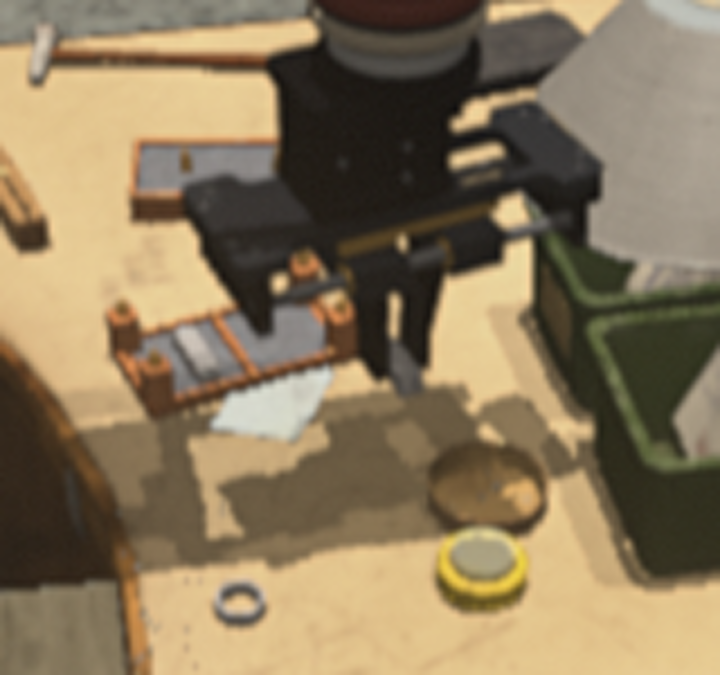

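The ingot is held (crop (405,365)), and the path to the far bay clears the lamp. I'll continue.

```bash
python3 -m handwheel '[[-1,[2,0,-38],[-0.011,0.005,-0.01]],[-1,[5,0,-38],[0,0,0]],[-1,[8,0,-30],[0,0,0]],[-1,[5,0,-10],[0,0,0]],[-1,[0,0,0],[0,0,0]]]'
python3 -c "
from go import *
plan(523,221.4,55,0.25)"
```

```text
time_s: 15.72
ee_pos: [527.5, 207.5, 85.4]
orientation: [0.56, 0.433, 0.561, -0.429]
force: [0.1, -0.1, -1.4]
gripper_width: 13.4
t 15.72 pos [527.5 207.5  85.4] yaw 0.259 w 13.4 F [ 0.1 -0.1 -1.4] q [ 0.23  0.24  1.81  0.    1.09 -0.03]
 shift now [ 30.4  -0.9 -14.5] | turn [ 0.009 -0.004 -0.005] q6-> 0.15 | shift after turn [ 30.4  -0.9 -14.6]
```

```bash
python3 -m handwheel '[[-1,[10,-1,-13],[0.009,-0.004,-0.005]],[-1,[12,0,-2],[0,0,0]],[-1,[5,0,0],[0,0,0]],[-1,[0,0,0],[0,0,0]]]'
python3 - <<'E'
from go import *
plan(523,221.4,30,0.25)
f=grab_frame("side");crop(f,240,110,340,200,7,"b4.png")
plan(523,221.4,30,0.25)
E
```

```text
time_s: 16.05
ee_pos: [524.4, 219.4, 57.9]
orientation: [0.56, 0.433, 0.558, -0.434]
force: [-0.2, -0.1, -1.3]
gripper_width: 13.1
t 16.05 pos [524.4 219.4  57.9] yaw 0.251 w 13.1 F [-0.2 -0.1 -1.3] q [ 0.26  0.29  1.81 -0.    1.04  0.01]
 shift now [27.9 -0.9 -2.4] | turn [ 0.001  0.002 -0.001] q6-> 0.15 | shift after turn [27.9 -0.9 -2.3]
t 16.1 pos [524.5 219.1  58.2] yaw 0.251 w 13.0 F [-1.1 -0.6 -1.5] q [ 0.26  0.29  1.81 -0.    1.04  0.01]
 shift now [28.2 -0.9 -2.6] | turn [ 0.001  0.002 -0.001] q6-> 0.15 | shift after turn [28.2 -0.9 -2.6]
```

View pics/b4.png

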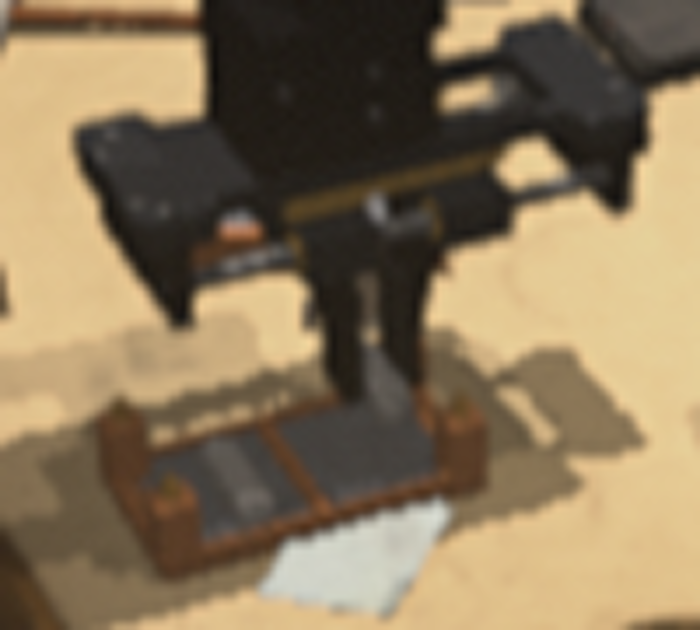

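Lined up over the far bay; the ingot's end is at crop (390,390). Lowering.

```bash
python3 -m handwheel '[[-1,[10,-1,-2.5],[0,0,0]],[-1,[10,0,0],[0,0,0]],[-1,[5,0,0],[0,0,0]],[-1,[0,0,0],[0,0,0]]]'
python3 -c "
from go import *
plan(523,221.4,29,0.25)"
```

```text
time_s: 16.43
ee_pos: [525.0, 218.4, 31.9]
orientation: [0.559, 0.435, 0.556, -0.434]
force: [-1.0, -1.3, -1.0]
gripper_width: 13.2
t 16.43 pos [525.  218.4  31.9] yaw 0.247 w 13.2 F [-1.  -1.3 -1. ] q [ 0.26  0.33  1.82 -0.    0.99  0.01]
 shift now [ 2.9 -1.2 -3.5] | turn [-0.003  0.003 -0.003] q6-> 0.15 | shift after turn [ 2.9 -1.2 -3.4]
```

```bash
python3 -m handwheel '[[-1,[1.5,-1,-3],[0,0,0]],[-1,[2,0,0],[0,0,0]],[-1,[1,0,0],[0,0,0]]]'
python3 - <<'E'
from go import *
plan(523,221.4,29,0.25)
f=grab_frame("side");crop(f,240,110,340,200,7,"b5.png")
E
```

```text
time_s: 16.68
ee_pos: [523.3, 221.0, 28.8]
orientation: [0.559, 0.435, 0.557, -0.435]
force: [-4.3, -3.2, 10.5]
gripper_width: 13.9
t 16.68 pos [523.3 221.   28.8] yaw 0.246 w 13.9 F [-4.3 -3.2 10.5] q [ 0.26  0.33  1.82 -0.    0.99  0.02]
 shift now [-0.2 -0.2 -0.4] | turn [-0.004  0.002 -0.002] q6-> 0.15 | shift after turn [-0.2 -0.2 -0.4]
```

View pics/b5.png

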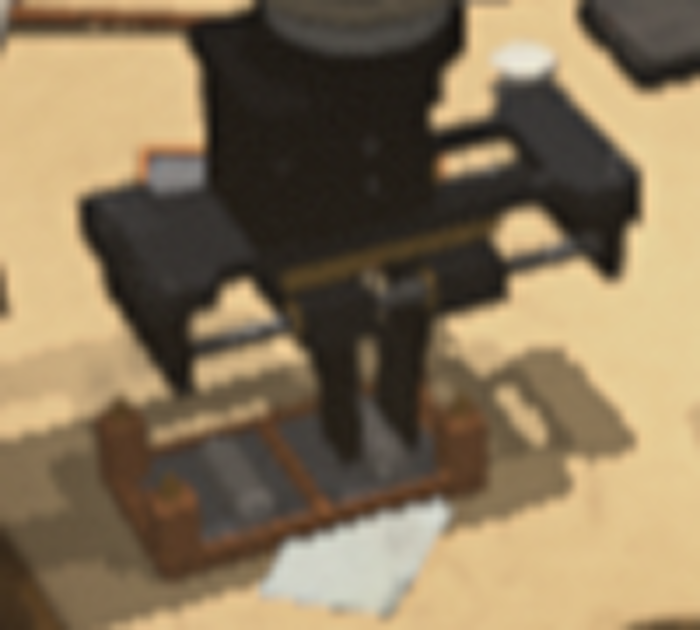

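Contact at the expected height, 10 N. Releasing with a small opening.

```bash
python3 -m handwheel '[[-0.54,[0,0,0],[0,0,0]],[-0.54,[0,0,0],[0,0,0]],[-0.54,[0,0,0],[0,0,0]],[-0.54,[-12,0,0],[0,0,0]],[-0.54,[-25,0,0],[0,0,0]],[0,[-25,0,0],[0,0,0]],[0,[-8,0,0],[0,0,0]]]'
python3 - <<'E'
from go import *
plan(468,11.5,80)
f=grab_frame("side");crop(f,240,110,340,200,7,"b6.png")
E
```

```text
time_s: 17.32
ee_pos: [521.5, 221.5, 101.1]
orientation: [0.558, 0.433, 0.558, -0.436]
force: [0.3, 0.5, 0.4]
gripper_width: 26.8
t 17.32 pos [521.5 221.5 101.1] yaw 0.247 w 26.8 F [0.3 0.5 0.4] q [ 0.26  0.22  1.8  -0.    1.12  0.02]
 shift now [  21.8 -103.2  190.4] | turn [0.    0.002 0.002] q6-> -0.22 | shift after turn [  21.1 -103.3  190.5]
```

View pics/b6.png

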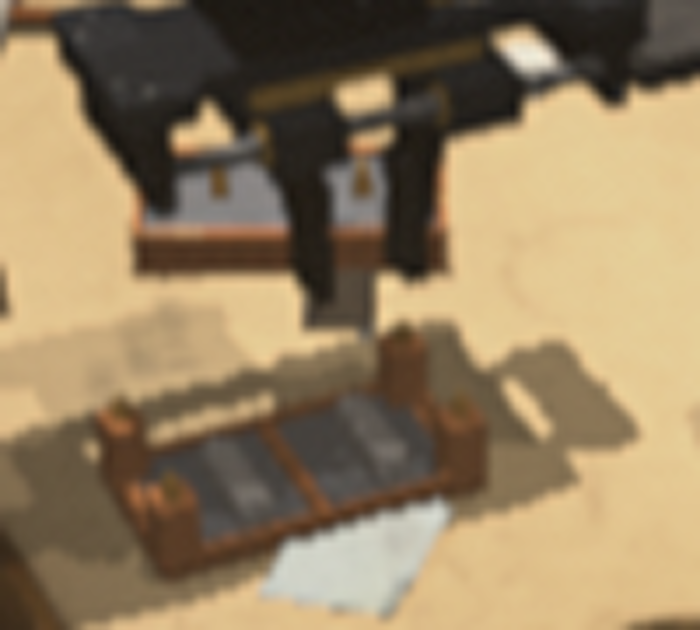

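Both ingots lie flat, one in each bay (crop (240,480) and (375,435)). Next is the ring at (467,13).

```bash
python3 -m handwheel '[[0.1,[0,-19,35],[0,0,0]],[0.1,[0,-19,35],[0,0,0]],[0.1,[3,-19,35],[0,0,0]],[0.1,[3,-19,35],[0,0,0]],[0.1,[3,-18,32],[0,0,0]],[0.1,[5,-3,5],[0,0,0]],[0.1,[0,0,0],[0,0,0]]]'
python3 - <<'E'
from go import *
plan(468,11.5,50)
from meas import *
import pickle
F={c:grab_frame(c) for c in("top","side")}
pickle.dump(F,open("F2.pkl","wb"))
o,its=measure(F,IT,(493.6,215.6,.25),80,1)
for k in o: print(k,np.round(o[k],3))
o,its=measure(F,RT,(519.3,388.5,-.17),80,1)
for k in o: print(k,np.round(o[k],3))
crop(F["side"],230,130,390,270,4.5,"c1.png")
E
```

```text
time_s: 17.95
ee_pos: [470.7, 21.5, 86.8]
orientation: [0.561, 0.434, 0.557, -0.432]
force: [-0.6, 1.2, -1.0]
gripper_width: 48.0
t 17.95 pos [470.7  21.5  86.8] yaw 0.253 w 48.0 F [-0.6  1.2 -1. ] q [-0.12  0.02  2.06  0.    1.06 -0.38]
 shift now [36.8 -5.3  8.9] | turn [-0.     0.003 -0.007] q6-> -0.23 | shift after turn [36.8 -5.1  9. ]
top [4.92938e+02 2.15955e+02 2.46000e-01 3.30000e-02]
side [476.978 201.617   0.568   0.607]
both [4.92959e+02 2.15922e+02 2.51000e-01 3.29000e-01]
top [ 5.18563e+02  3.88935e+02 -1.62000e-01  2.10000e-02]
side [ 5.18741e+02  3.87517e+02 -1.79000e-01  5.93000e-01]
both [ 5.18532e+02  3.88751e+02 -1.67000e-01  3.07000e-01]
```

View pics/c1.png

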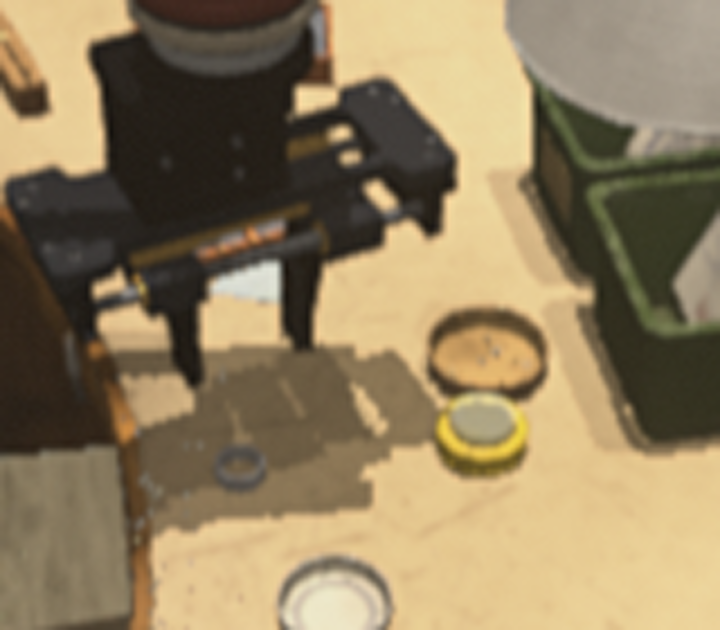

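```bash
python3 -m handwheel '[[0.1,[12,-5,9],[0,0.003,-0.007]],[0.1,[14,0,0],[0,0,0]],[0.1,[7,0,0],[0,0,0]],[0.1,[0,0,0],[0,0,0]]]'
python3 - <<'E'
from go import *
plan(468.2,11.3,21)
f=grab_frame("side");crop(f,240,170,340,260,7,"c2.png")
plan(468.2,11.3,21)
E
```

```text
time_s: 18.38
ee_pos: [471.3, 15.5, 52.8]
orientation: [0.561, 0.431, 0.56, -0.43]
force: [-0.3, 0.2, -0.4]
gripper_width: 48.2
t 18.38 pos [471.3  15.5  52.8] yaw 0.261 w 48.2 F [-0.3  0.2 -0.4] q [-0.14  0.08  2.07  0.    0.99 -0.4 ]
 shift now [31.8 -4.2  3.3] | turn [ 0.    -0.    -0.003] q6-> -0.24 | shift after turn [31.8 -4.1  3.2]
t 18.43 pos [471.4  15.6  53.2] yaw 0.261 w 47.7 F [-1.1  0.5 -0.5] q [-0.14  0.08  2.07  0.    0.99 -0.4 ]
 shift now [32.2 -4.2  3.3] | turn [ 0.    -0.    -0.003] q6-> -0.24 | shift after turn [32.2 -4.2  3.3]
```

View pics/c2.png

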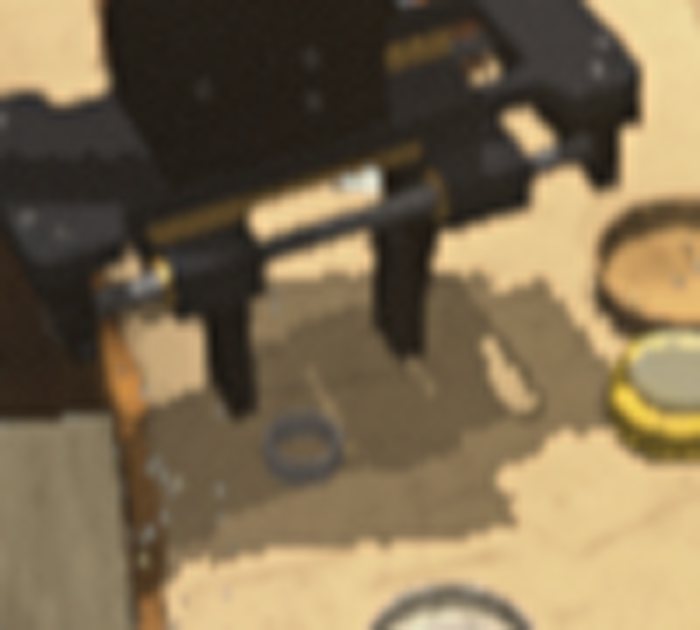

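```bash
python3 -m handwheel '[[0.1,[12,-4,4],[0,0,-0.003]],[0.1,[12,0,0],[0,0,0]],[0.1,[6,0,0],[0,0,0]],[0.1,[0,0,0],[0,0,0]]]'
python3 - <<'E'
from go import *
plan(468.2,11.3,21)
f=grab_frame("side");crop(f,240,170,340,260,7,"c3.png")
E
```

```text
time_s: 18.77
ee_pos: [469.5, 11.2, 21.6]
orientation: [0.562, 0.43, 0.561, -0.429]
force: [-0.8, 0.5, -0.5]
gripper_width: 48.0
t 18.77 pos [469.5  11.2  21.6] yaw 0.265 w 48.0 F [-0.8  0.5 -0.5] q [-0.14  0.14  2.08 -0.    0.92 -0.41]
 shift now [ 0.6 -1.2 -0.4] | turn [-0.     0.    -0.001] q6-> -0.24 | shift after turn [ 0.6 -1.2 -0.4]
```

View pics/c3.png

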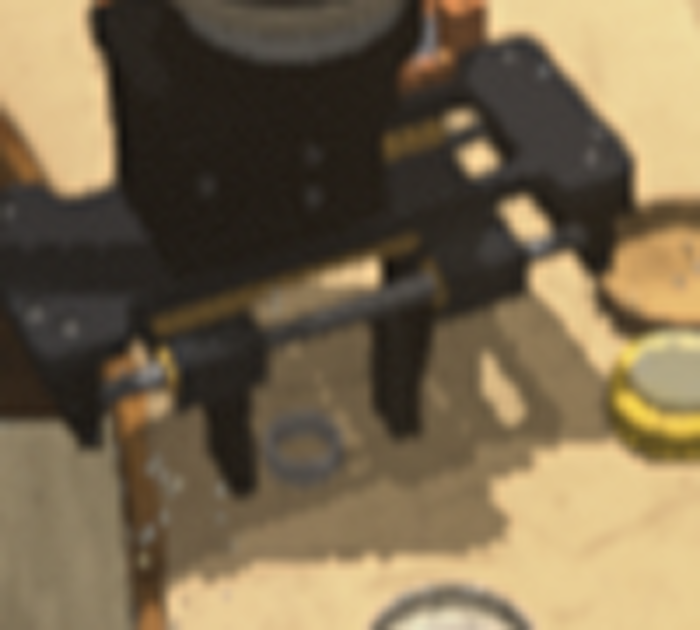

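The ring (crop (303,447)) is between the fingers, about 3 mm off centre. I'll shift and close.

```bash
python3 -m handwheel '[[0,[0.5,-3,0],[0,0,0]],[-1,[0,0,0],[0,0,0]],[-1,[0,0,0],[0,0,0]],[-1,[0,0,0],[0,0,0]],[-1,[0,0,0],[0,0,0]]]'
python3 - <<'E'
from go import *
plan(468.2,11.3,21)
f=grab_frame("side");crop(f,240,170,340,260,7,"c4.png")
E
```

```text
time_s: 19.23
ee_pos: [467.7, 10.1, 23.1]
orientation: [0.563, 0.43, 0.561, -0.429]
force: [-0.4, 0.2, 0.4]
gripper_width: 24.5
t 19.23 pos [467.7  10.1  23.1] yaw 0.266 w 24.5 F [-0.4  0.2  0.4] q [-0.15  0.13  2.08 -0.    0.92 -0.41]
 shift now [ 2.1  0.8 -1. ] | turn [-0.     0.002 -0.003] q6-> -0.24 | shift after turn [ 2.1  0.8 -1. ]
```

View pics/c4.png

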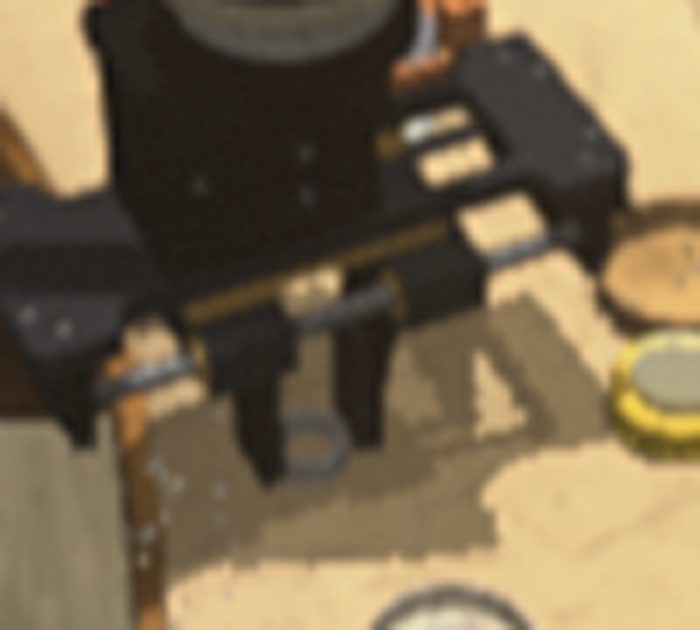

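```bash
python3 -m handwheel '[[-1,[-15,0,0],[0,0,0]],[-1,[-30,0,0],[0,0,0]],[-1,[-30,0,0],[0,0,0]],[-1,[-8,0,0],[0,0,0]],[-1,[0,0,0],[0,0,0]]]'
python3 - <<'E'
from go import *
plan(550.2,382,100)
f=grab_frame("side");crop(f,240,150,340,240,7,"c5.png")
E
```

```text
time_s: 19.7
ee_pos: [465.9, 10.3, 108.4]
orientation: [0.562, 0.429, 0.562, -0.429]
force: [0.4, 0.1, 0.2]
gripper_width: 23.9
t 19.7 pos [465.9  10.3 108.4] yaw 0.266 w 23.9 F [0.4 0.1 0.2] q [-0.15 -0.02  2.05 -0.    1.11 -0.41]
 shift now [   8.4  178.9 -336.5] | turn [-0.     0.    -0.001] q6-> 0.34 | shift after turn [   8.4  178.9 -336.5]
```

View pics/c5.png

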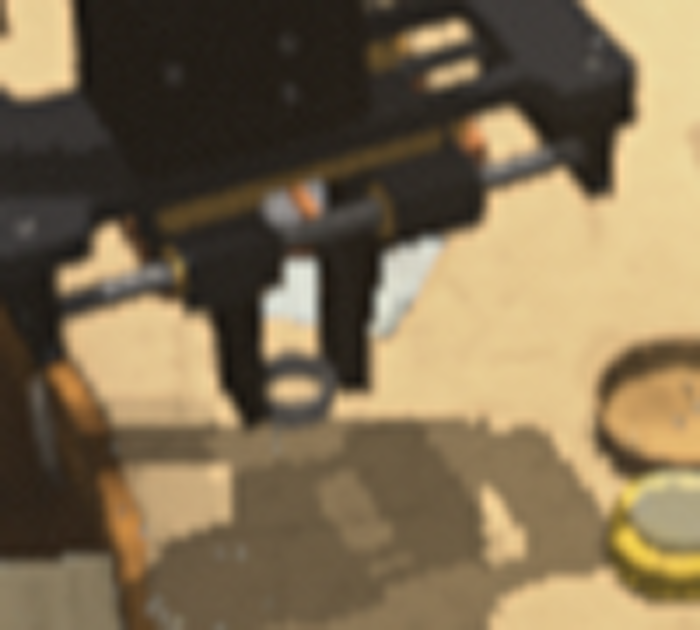

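Run:
```python
from go import *
f=grab_frame("side")
print(ray(f,240+300/7,150+388/7,90), proj(f,[465.9,10.3,90]))
W=cloud(f)
for (a,b) in((275,390),(325,400),(300,418),(300,362)):
    print(np.round(W[int(150+b/7),int(240+a/7)]))
s,p,R=pose()
x=ray(f,240+300/7,150+388/7,90); print(R.T@(x-p))
```

```text
[469.36944116  12.17114529  90.        ] [281.364268   206.22437955]
[473. 116.  -2.]
[475.   2.  93.]
[466.  -0.  92.]
[469.  22.  94.]
[16.51968309  4.64492047 -0.53610762]
```

The ring is held and centred between the pads (crop (300,388)). On to the far peg.

```bash
python3 -m handwheel '[[-1,[0,18,-34],[0,0,0]],[-1,[0,18,-34],[0,0,0]],[-1,[0,18,-34],[0,0,0]],[-1,[0,18,-34],[0,0,0]],[-1,[0,18,-34],[0,0,0]],[-1,[0,18,-34],[0,0,0]],[-1,[0,18,-34],[0,0,0]],[-1,[0,18,-34],[0,0,0]]]'
python3 -c "
from go import *
plan(550.2,382,100)"
```

```text
time_s: 20.47
ee_pos: [528.6, 312.8, 89.2]
orientation: [0.554, 0.427, 0.563, -0.44]
force: [0.8, -1.1, -1.1]
gripper_width: 23.6
t 20.47 pos [528.6 312.8  89.2] yaw 0.251 w 23.6 F [ 0.8 -1.1 -1.1] q [0.41 0.36 1.66 0.   1.15 0.15]
 shift now [-11.7  37.8 -61.6] | turn [0.    0.002 0.022] q6-> 0.36 | shift after turn [-10.8  38.1 -61.6]
```

```bash
python3 -m handwheel '[[-1,[-4,19,-30],[0,0,0.02]],[-1,[-3,15,-18],[0,0,0]],[-1,[0,0,0],[0,0,0]],[-1,[0,0,0],[0,0,0]]]'
python3 - <<'E'
from go import *
plan(550.2,382,75)
f=grab_frame("side");crop(f,240,90,340,170,7,"c6.png")
E
```

```text
time_s: 20.8
ee_pos: [545.1, 376.8, 84.3]
orientation: [0.558, 0.427, 0.562, -0.436]
force: [0.1, -0.9, -2.0]
gripper_width: 24.2
t 20.8 pos [545.1 376.8  84.3] yaw 0.258 w 24.2 F [ 0.1 -0.9 -2. ] q [0.49 0.46 1.53 0.   1.17 0.23]
 shift now [ 9.2  6.4 -3.8] | turn [0.    0.003 0.013] q6-> 0.35 | shift after turn [ 9.3  6.3 -3.7]
```

View pics/c6.png

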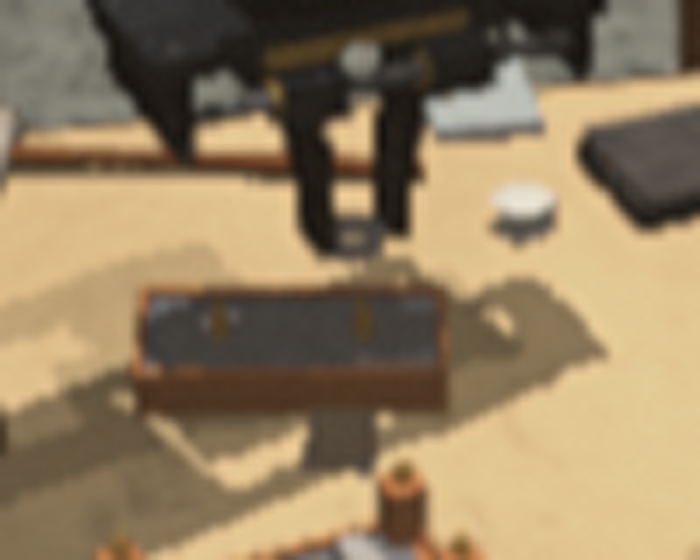

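```bash
python3 -m handwheel '[[-1,[6,6,-4],[0,0.003,0.013]],[-1,[3,0,0],[0,0,0]],[-1,[0,0,0],[0,0,0]]]'
python3 - <<'E'
from go import *
plan(550.2,382,41)
f=grab_frame("side");crop(f,260,100,330,150,10,"c7.png")
cv2.imwrite("pics/c7.png",cv2.resize(f["img"][100:150,260:330],None,fx=10,fy=10,interpolation=cv2.INTER_CUBIC))
E
```

```text
time_s: 21.1
ee_pos: [548.1, 378.2, 70.9]
orientation: [0.559, 0.431, 0.56, -0.434]
force: [0.6, 0.3, 0.2]
gripper_width: 23.4
t 21.1 pos [548.1 378.2  70.9] yaw 0.255 w 23.4 F [0.6 0.3 0.2] q [ 0.49  0.48  1.53 -0.    1.14  0.23]
 shift now [29.9  3.1 -3.2] | turn [0.    0.001 0.004] q6-> 0.35 | shift after turn [29.9  3.  -3.2]
```

View pics/c7.png

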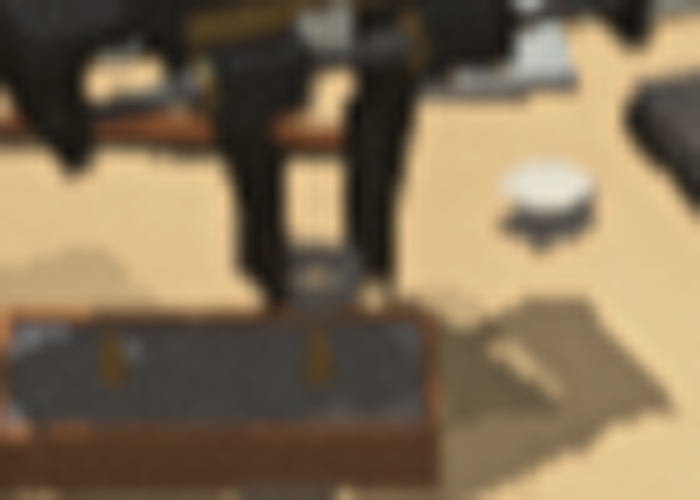

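Run:
```python
from go import *
f=grab_frame("side")
s,p,R=pose()
def px(a,b): return 260+(a+.5)/10-.5,100+(b+.5)/10-.5
r=ray(f,*px(322,274),p[2]-14); g=ray(f,*px(318,326),34);b=ray(f,*px(318,380),18)
print(r,g,b,"TCP",p,"peg-ring",g-r,"tool",R.T@(g-r))
```

```text
[549.93747715 374.21958235  57.67292531] [550.06570951 384.80467391  34.        ] [549.07424491 381.07483634  18.        ] TCP [548.36140674 378.34816125  71.67292531] peg-ring [  0.12823237  10.58509156 -23.67292531] tool [ 23.64984602   2.88314837 -10.23915222]
```

```bash
python3 -m handwheel '[[-1,[5,3,-5],[0,0,0]],[-1,[5,0,0],[0,0,0]],[-1,[0,0,0],[0,0,0]]]'
python3 - <<'E'
from go import *
plan(550.2,383.5,41)
f=grab_frame("side");
cv2.imwrite("pics/c8.png",cv2.resize(f["img"][100:150,260:330],None,fx=10,fy=10,interpolation=cv2.INTER_CUBIC))
E
```

```text
time_s: 21.45
ee_pos: [551.1, 383.2, 62.0]
orientation: [0.559, 0.432, 0.559, -0.434]
force: [-0.3, 0.5, -0.3]
gripper_width: 23.6
t 21.45 pos [551.1 383.2  62. ] yaw 0.253 w 23.6 F [-0.3  0.5 -0.3] q [ 0.49  0.5   1.52 -0.    1.12  0.24]
 shift now [21.  -0.8 -0.6] | turn [0.    0.001 0.002] q6-> 0.36 | shift after turn [21.  -0.8 -0.5]
```

View pics/c8.png

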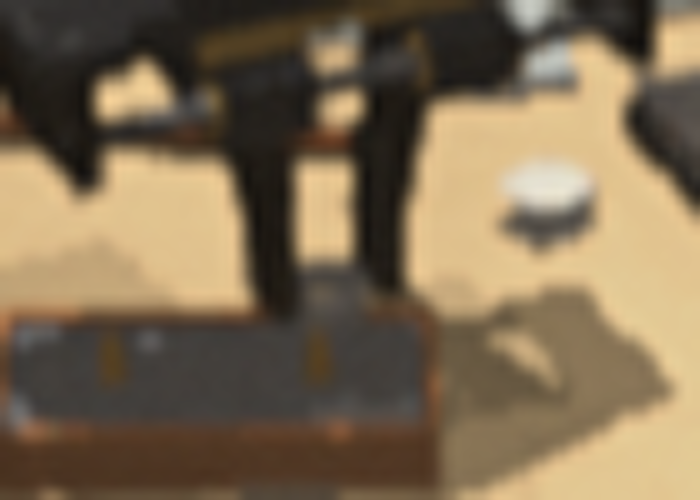

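Run:
```python
from go import *
f=grab_frame("side")
for q in ([549.5,384.8,34],[549.5,383.6,34],[549.5,383.6,49],[549.5,383.6,39],[549.5,383.6,18]):
    u,v=proj(f,q);print(q,(u-260+.5)*10,(v-100+.5)*10)
W=cloud(f)
print(np.round(W[125:134,289:298,2]))
print(np.round(W[125:134,289:298,1]))
```

```text
[549.5, 384.8, 34] 316.58963679366195 326.6986181985183
[549.5, 383.6, 34] 317.2828265410999 328.8563215844897
[549.5, 383.6, 49] 316.14116823471136 284.0929602478866
[549.5, 383.6, 39] 316.9044401700421 314.0201435812085
[549.5, 383.6, 18] 318.47935861735436 375.771232447496
[[67. -0.  0.  1. -2. -2. 53. 55. 61.]
 [62. 51. 49. 51. 49. 50. 49. 52. 57.]
 [62. 44. 45. 46. 44. 48. 47. 48. 53.]
 [56. 44. 44. 44. 40. 44. 44. 49. 49.]
 [55. 42. -0. -2. -1. 40. 49. 46. 47.]
 [51. 45. 48. 48. 48. 47. 48. 44. -2.]
 [46. 45. 44. 46. 44. 44. 45. 42. 21.]
 [40. 42. 43. 44. 43. 40. 37. 19. 17.]
 [18. 17. 34. 18. 18. 17. 17. 20. 18.]]
[[371. 482. 481. 480. 483. 482. 391. 387. 377.]
 [373. 392. 394. 390. 393. 391. 392. 386. 377.]
 [368. 397. 394. 393. 395. 389. 390. 388. 379.]
 [372. 391. 392. 392. 396. 389. 389. 381. 380.]
 [369. 390. 458. 460. 457. 390. 376. 379. 377.]
 [371. 379. 374. 374. 373. 373. 372. 379. 452.]
 [372. 375. 375. 371. 374. 373. 371. 376. 409.]
 [378. 373. 371. 370. 370. 374. 380. 408. 410.]
 [407. 407. 380. 405. 405. 406. 406. 400. 403.]]
```

Depth puts the ring centre at y about 383 and z 39 to 50, and the peg at y about 383.6. In x the ring is about 3 mm too far, so I'll correct that and lower.

```bash
python3 -m handwheel '[[-1,[2,-3,-1],[0,0,0]],[-1,[7,0,0],[0,0,0]],[-1,[0,0,0],[0,0,0]]]'
python3 - <<'E'
from go import *
plan(548,383.5,41)
f=grab_frame("side");
cv2.imwrite("pics/c9.png",cv2.resize(f["img"][100:150,260:330],None,fx=10,fy=10,interpolation=cv2.INTER_CUBIC))
E
```

```text
time_s: 21.8
ee_pos: [548.4, 384.0, 54.0]
orientation: [0.559, 0.433, 0.559, -0.433]
force: [-0.1, -0.0, 0.1]
gripper_width: 23.5
t 21.8 pos [548.4 384.   54. ] yaw 0.253 w 23.5 F [-0.1 -0.   0.1] q [ 0.49  0.5   1.53 -0.    1.11  0.24]
 shift now [13.  -0.6  0.4] | turn [-0.  0. -0.] q6-> 0.36 | shift after turn [13.  -0.6  0.4]
```

View pics/c9.png

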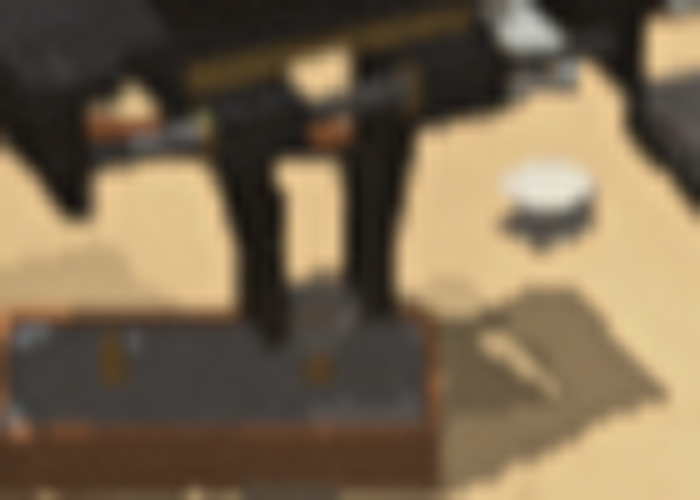

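The peg base shows directly below the ring (crop (318,370)) and the columns match. Lowering on.

```bash
python3 -m handwheel '[[-1,[7,0,0],[0,0,0]],[-1,[5,0,0],[0,0,0]],[-1,[0,0,0],[0,0,0]]]'
python3 - <<'E'
from go import *
plan(548,383.5,41)
f=grab_frame("side");
cv2.imwrite("pics/c10.png",cv2.resize(f["img"][100:150,260:330],None,fx=10,fy=10,interpolation=cv2.INTER_CUBIC))
E
```

```text
time_s: 22.1
ee_pos: [549.0, 384.5, 41.9]
orientation: [0.56, 0.433, 0.559, -0.432]
force: [0.1, -0.7, 0.1]
gripper_width: 23.5
t 22.1 pos [549.  384.5  41.9] yaw 0.253 w 23.5 F [ 0.1 -0.7  0.1] q [ 0.49  0.52  1.53 -0.    1.09  0.24]
 shift now [ 0.9 -1.2  0.7] | turn [ 0.    -0.    -0.002] q6-> 0.36 | shift after turn [ 0.9 -1.2  0.7]
```

View pics/c10.png

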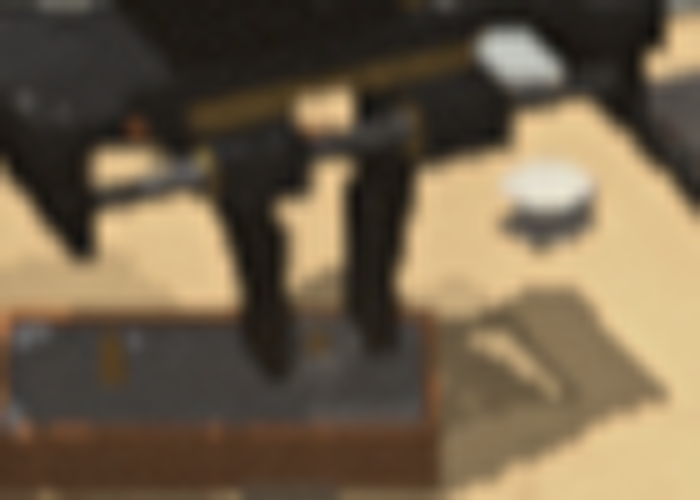

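```bash
python3 -m handwheel '[[-1,[1.5,0,0],[0,0,0]],[-1,[1,0,0],[0,0,0]]]'
python3 -c "
from go import *
plan(548,383.5,41)"
```

```text
time_s: 22.32
ee_pos: [549.4, 384.7, 40.8]
orientation: [0.56, 0.434, 0.559, -0.432]
force: [-4.3, -2.5, 9.9]
gripper_width: 24.1
t 22.32 pos [549.4 384.7  40.8] yaw 0.253 w 24.1 F [-4.3 -2.5  9.9] q [ 0.49  0.52  1.53 -0.    1.08  0.24]
 shift now [-0.2 -1.7  0.8] | turn [ 0.    -0.    -0.002] q6-> 0.36 | shift after turn [-0.2 -1.7  0.8]
```

```bash
python3 -m handwheel '[[-0.1,[0,0,0],[0,0,0]],[-0.1,[0,0,0],[0,0,0]],[-0.1,[0,0,0],[0,0,0]],[-0.1,[-12,0,0],[0,0,0]],[0.1,[-30,0,0],[0,0,0]],[0.1,[-30,0,0],[0,0,0]],[0.1,[-8,0,0],[0,0,0]]]'
python3 - <<'E'
from go import *
plan(463,-173,100)
f=grab_frame("side");
cv2.imwrite("pics/c11.png",cv2.resize(f["img"][100:150,260:330],None,fx=10,fy=10,interpolation=cv2.INTER_CUBIC))
E
```

```text
time_s: 22.9
ee_pos: [547.0, 383.3, 121.2]
orientation: [0.558, 0.431, 0.56, -0.435]
force: [0.7, 0.1, 1.0]
gripper_width: 46.5
t 22.9 pos [547.  383.3 121.2] yaw 0.253 w 46.5 F [0.7 0.1 1. ] q [ 0.49  0.42  1.5  -0.    1.22  0.24]
 shift now [  23.1 -220.6  517.5] | turn [0.    0.002 0.005] q6-> -0.61 | shift after turn [  21.2 -220.7  517.5]
```

View pics/c11.png

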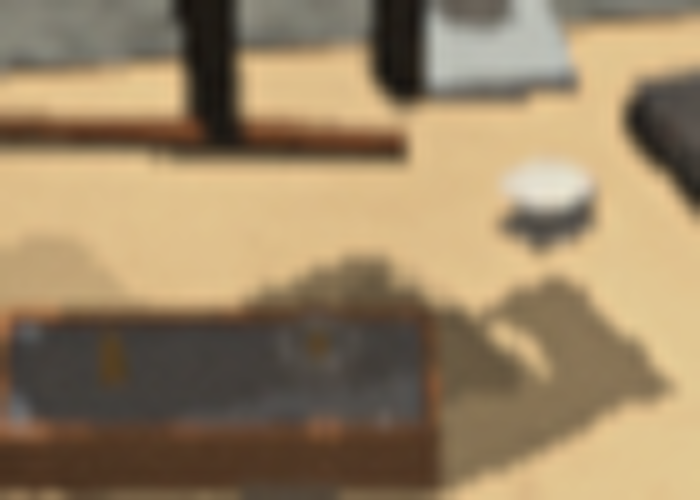

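The ring is over the far peg and down on the deck (crop (320,345)). Now the second ring.

```bash
python3 -m handwheel '[[0.1,[0,-16,37],[0,0,0]],[0.1,[0,-16,37],[0,0,0]],[0.1,[0,-16,37],[0,0,0]],[0.1,[0,-16,37],[0,0,0]],[0.1,[0,-16,37],[0,0,0]],[0.1,[0,-16,37],[0,0,0]],[0.1,[0,-16,37],[0,0,0]],[0.1,[0,-16,37],[0,0,0]]]'
python3 -c "
from go import *
plan(463,-173,100)"
```

```text
time_s: 23.62
ee_pos: [494.8, 62.4, 117.1]
orientation: [0.561, 0.429, 0.563, -0.429]
force: [1.6, -1.3, -0.4]
gripper_width: 47.9
t 23.62 pos [494.8  62.4 117.1] yaw 0.266 w 47.9 F [ 1.6 -1.3 -0.4] q [-0.03  0.05  1.96  0.    1.14 -0.3 ]
 shift now [ 16.7 -92.5 218.8] | turn [-0.    -0.002  0.001] q6-> -0.62 | shift after turn [ 17.1 -92.5 218.8]
```

```bash
python3 -m handwheel '[[0.1,[2,-16,37],[0,0,0]],[0.1,[2,-16,37],[0,0,0]],[0.1,[2,-16,37],[0,0,0]],[0.1,[3,-16,37],[0,0,0]],[0.1,[5,-14,32],[0,0,0]],[0.1,[5,-4,8],[0,0,0]],[0.1,[0,0,0],[0,0,0]]]'
python3 -c "
from go import *
plan(463,-173,60)"
```

```text
time_s: 24.2
ee_pos: [458.2, -153.4, 93.9]
orientation: [0.56, 0.431, 0.561, -0.432]
force: [-0.9, 0.6, -0.2]
gripper_width: 47.7
t 24.2 pos [ 458.2 -153.4   93.9] yaw 0.259 w 47.7 F [-0.9  0.6 -0.2] q [-0.49  0.04  2.01 -0.    1.09 -0.74]
 shift now [33.8 -0.3 20.2] | turn [-0.    -0.001  0.003] q6-> -0.62 | shift after turn [33.9 -0.4 20.2]
```

```bash
python3 -m handwheel '[[0.1,[12,0,20],[0,0,0]],[0.1,[14,0,0],[0,0,0]],[0.1,[5,0,0],[0,0,0]],[0.1,[0,0,0],[0,0,0]]]'
python3 - <<'E'
from go import *
plan(463,-173,22)
f=grab_frame("side");crop(f,250,220,350,320,6,"d1.png")
E
```

```text
time_s: 24.53
ee_pos: [463.3, -170.5, 60.8]
orientation: [0.559, 0.432, 0.562, -0.432]
force: [-0.5, 1.0, -0.2]
gripper_width: 48.1
t 24.53 pos [ 463.3 -170.5   60.8] yaw 0.258 w 48.1 F [-0.5  1.  -0.2] q [-0.51  0.12  2.    0.    1.02 -0.77]
 shift now [38.8 -0.8  2.4] | turn [-0.    -0.003  0.003] q6-> -0.62 | shift after turn [38.8 -0.9  2.3]
```

View pics/d1.png

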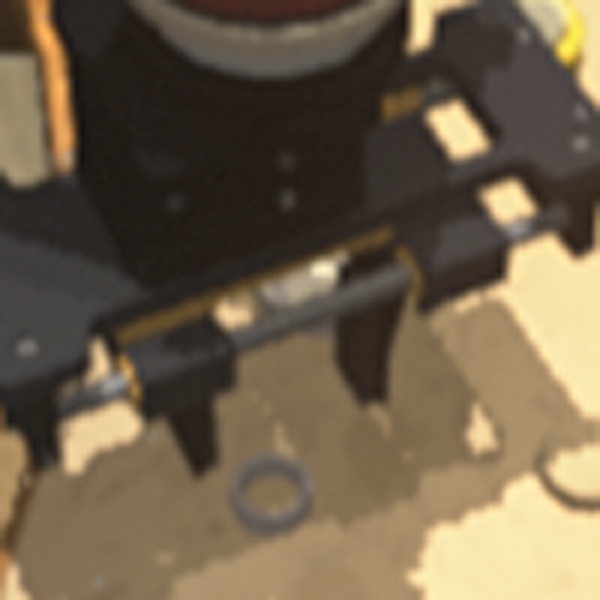

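```bash
python3 -m handwheel '[[0.1,[12,-2,2],[0,0,0]],[0.1,[14,0,0],[0,0,0]],[0.1,[8,0,0],[0,0,0]],[0.1,[2,0,0],[0,0,0]]]'
python3 - <<'E'
from go import *
plan(461,-173,22)
f=grab_frame("side");crop(f,250,220,350,320,6,"d2.png")
E
```

```text
time_s: 24.92
ee_pos: [463.6, -170.2, 24.8]
orientation: [0.561, 0.43, 0.562, -0.43]
force: [-0.4, -0.7, 0.0]
gripper_width: 47.9
t 24.92 pos [ 463.6 -170.2   24.8] yaw 0.263 w 47.9 F [-0.4 -0.7  0. ] q [-0.51  0.19  2.01  0.    0.94 -0.78]
 shift now [ 2.8 -3.2  2. ] | turn [ 0.    -0.001 -0.   ] q6-> -0.62 | shift after turn [ 2.8 -3.2  2. ]
```

View pics/d2.png

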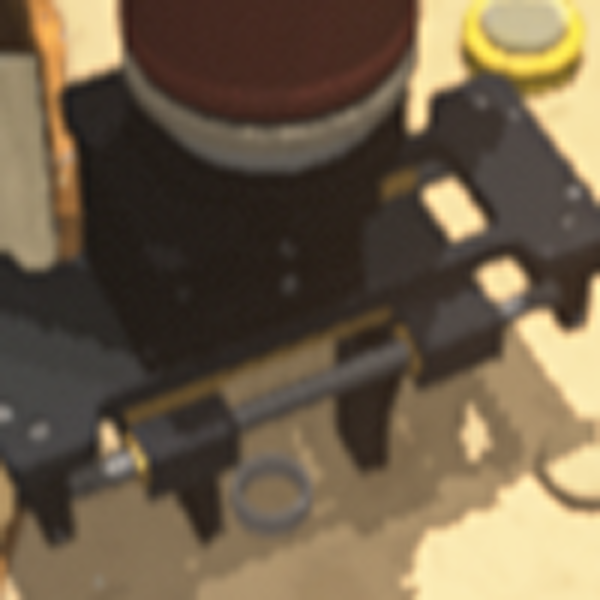

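```bash
python3 -m handwheel '[[0,[2.5,-4,1],[0,0,0]],[-1,[0,0,0],[0,0,0]],[-1,[0,0,0],[0,0,0]],[-1,[0,0,0],[0,0,0]],[-1,[0,0,0],[0,0,0]]]'
python3 - <<'E'
from go import *
plan(461,-173,22)
f=grab_frame("side");crop(f,250,220,350,320,6,"d3.png")
E
```

```text
time_s: 25.38
ee_pos: [460.4, -172.4, 23.4]
orientation: [0.562, 0.43, 0.561, -0.43]
force: [0.3, 0.9, 1.0]
gripper_width: 25.0
t 25.38 pos [ 460.4 -172.4   23.4] yaw 0.264 w 25.0 F [0.3 0.9 1. ] q [-0.52  0.18  2.02  0.    0.94 -0.78]
 shift now [1.4 0.4 0.7] | turn [ 0.    -0.    -0.001] q6-> -0.62 | shift after turn [1.4 0.4 0.7]
```

View pics/d3.png

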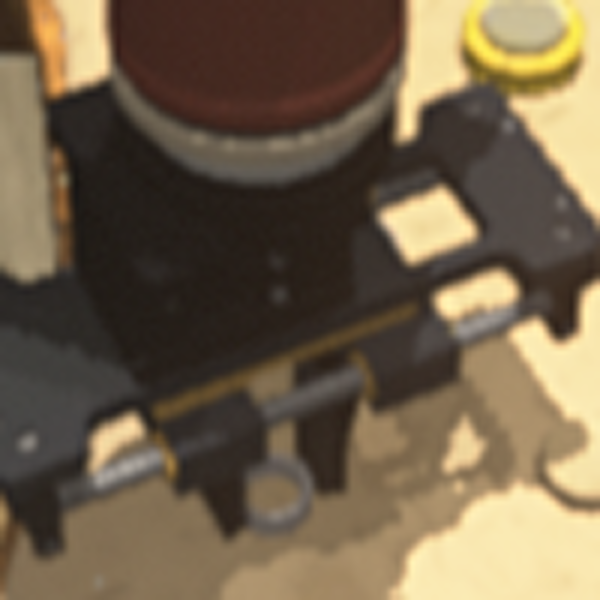

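```bash
python3 -m handwheel '[[-1,[-15,0,0],[0,0,0]],[-1,[-30,0,0],[0,0,0]],[-1,[-30,0,0],[0,0,0]],[-1,[-10,0,0],[0,0,0]]]'
python3 - <<'E'
from go import *
plan(490,394,105)
f=grab_frame("side");crop(f,250,180,350,290,5,"d4.png")
E
```

```text
time_s: 25.77
ee_pos: [457.5, -171.1, 108.1]
orientation: [0.559, 0.43, 0.564, -0.43]
force: [0.8, -0.0, 0.8]
gripper_width: 23.5
t 25.77 pos [ 457.5 -171.1  108.1] yaw 0.263 w 23.5 F [ 0.8 -0.   0.8] q [-0.52  0.04  1.99  0.    1.12 -0.78]
 shift now [   5.5  178.5 -537.1] | turn [-0.    -0.006  0.005] q6-> 0.41 | shift after turn [   3.1  178.4 -537.2]
```

View pics/d4.png

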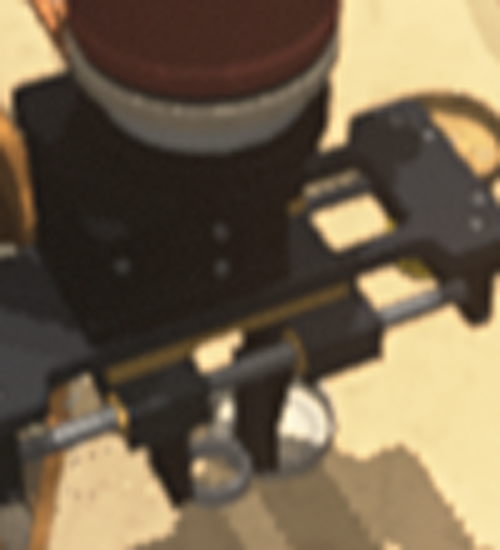

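The second ring is held (crop (215,470)). On to the near peg.

```bash
python3 -m handwheel '[[-1,[-2,13,-38],[0,0,0]],[-1,[-2,13,-38],[0,0,0]],[-1,[-2,13,-38],[0,0,0]],[-1,[-2,13,-38],[0,0,0]],[-1,[-2,13,-38],[0,0,0]],[-1,[-2,13,-38],[0,0,0]],[-1,[-2,13,-38],[0,0,0]],[-1,[-2,13,-38],[0,0,0]]]'
python3 -c "
from go import *
plan(490,394,105)"
```

```text
time_s: 26.48
ee_pos: [481.5, 151.7, 121.4]
orientation: [0.558, 0.434, 0.557, -0.435]
force: [1.2, 0.4, -0.5]
gripper_width: 23.6
t 26.48 pos [481.5 151.7 121.4] yaw 0.247 w 23.6 F [ 1.2  0.4 -0.5] q [ 0.15  0.05  1.94 -0.    1.14 -0.1 ]
 shift now [  15.9   67.4 -232.9] | turn [0.    0.002 0.   ] q6-> 0.43 | shift after turn [  16.4   67.4 -232.9]
```

```bash
python3 -m handwheel '[[-1,[0,11,-38],[0,0,0]],[-1,[0,11,-38],[0,0,0]],[-1,[0,11,-38],[0,0,0]],[-1,[0,11,-38],[0,0,0]],[-1,[0,10,-36],[0,0,0]],[-1,[0,5,-15],[0,0,0]],[-1,[0,0,0],[0,0,0]]]'
python3 -c "
from go import *
plan(490,394,75)"
```

```text
time_s: 27.07
ee_pos: [483.8, 380.8, 112.0]
orientation: [0.558, 0.432, 0.56, -0.434]
force: [-0.5, 0.0, -0.0]
gripper_width: 23.5
t 27.07 pos [483.8 380.8 112. ] yaw 0.253 w 23.5 F [-0.5  0.  -0. ] q [0.54 0.32 1.66 0.   1.17 0.29]
 shift now [ 36.9   9.4 -11.3] | turn [0.    0.001 0.004] q6-> 0.42 | shift after turn [ 37.    9.3 -11.3]
```

```bash
python3 -m handwheel '[[-1,[12,8,-11],[0,0,0]],[-1,[14,0,0],[0,0,0]],[-1,[12,0,0],[0,0,0]],[-1,[5,0,0],[0,0,0]],[-1,[0,0,0],[0,0,0]]]'
python3 - <<'E'
from go import *
plan(490,394,41)
f=grab_frame("side");
cv2.imwrite("pics/d5.png",cv2.resize(f["img"][90:150,250:330],None,fx=9,fy=9,interpolation=cv2.INTER_CUBIC))
W=cloud(f)
m=(W[...,2]>30)&(W[...,2]<100)&(abs(W[...,0]-490)<40)&(abs(W[...,1]-394)<40)
hsv=cv2.cvtColor(f["img"],cv2.COLOR_BGR2HSV)
E
```

```text
time_s: 27.48
ee_pos: [486.0, 390.2, 60.6]
orientation: [0.558, 0.429, 0.561, -0.436]
force: [0.6, 0.8, -0.3]
gripper_width: 23.6
t 27.48 pos [486.  390.2  60.6] yaw 0.255 w 23.6 F [ 0.6  0.8 -0.3] q [ 0.55  0.41  1.65 -0.    1.09  0.3 ]
 shift now [19.5  5.1 -2.8] | turn [0.    0.004 0.01 ] q6-> 0.42 | shift after turn [19.6  4.9 -2.7]
```

View pics/d5.png

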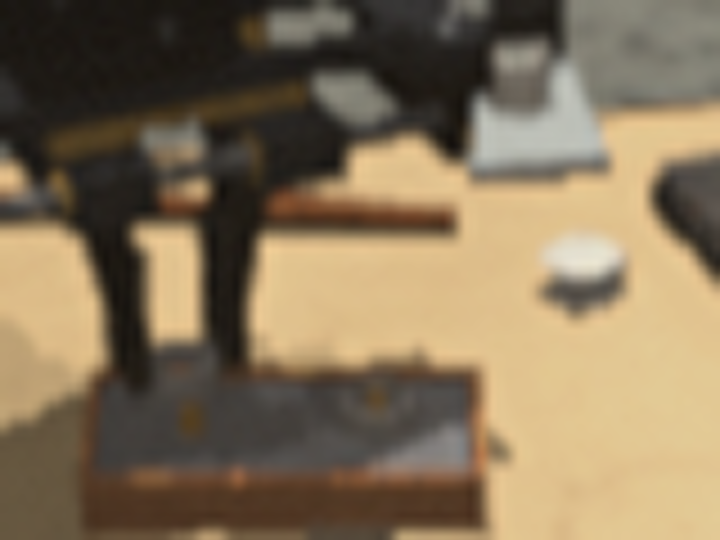

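```bash
python3 -m handwheel '[[-1,[0,4,-3],[0,0.004,0.01]],[-1,[2,0,0],[0,0,0]],[-1,[0,0,0],[0,0,0]]]'
python3 - <<'E'
from go import *
plan(490,394,41)
f=grab_frame("side");
cv2.imwrite("pics/d6.png",cv2.resize(f["img"][105:150,250:310],None,fx=12,fy=12,interpolation=cv2.INTER_CUBIC))
W=cloud(f)
print(np.round(W[123:140,264:278,2]).astype(int));print(np.round(W[123:140,264:278,1]).astype(int))
E
```

```text
time_s: 27.78
ee_pos: [490.2, 392.4, 59.4]
orientation: [0.559, 0.433, 0.559, -0.433]
force: [0.8, 0.2, 0.3]
gripper_width: 23.3
t 27.78 pos [490.2 392.4  59.4] yaw 0.252 w 23.3 F [0.8 0.2 0.3] q [ 0.55  0.41  1.65 -0.    1.08  0.3 ]
 shift now [18.4  0.2 -1.6] | turn [ 0.    -0.    -0.001] q6-> 0.43 | shift after turn [18.4  0.2 -1.6]
[[79 77 76 76 -3 -1  1  0 -2 -3 63 67 68 68]
 [75 71 72 71 -1 -3 -1  3  1 -3 56 65 65 65]
 [71 70 71 69  0 -1 -1 -1 -1  1 57 60 61 62]
 [64 68 67 66 -2 -1  1  0 -2  0 52 56 59 55]
 [62 64 62 62  0 -1 -1 -1  0  0 48 54 56 54]
 [55 62 60 61 46 46 44 45 45 45 46 49 51 51]
 [52 57 57 57 44 41 41 42 42 41 43 44 47 47]
 [51 56 53 52 54 40 36 38 38 39 40 47 44 43]
 [46 50 51 50 50 21 21 22 22 44 45 43 44 23]
 [18 46 46 45 44 44 45 46 45 43 42 39 19 17]
 [18 17 45 41 43 40 42 40 41 40 39 35 20 17]
 [18 18 18 19 36 36 36 40 37 40 18 20 17 18]
 [17 17 19 16 19 15 29 28 18 19 16 18 18 19]
 [19 19 18 21 18 18 28 26 25 20 18 18 17 20]
 [19 20 18 18 18 21 20 24 20 18 20 18 17 19]
 [19 17 21 19 18 19 20 20 18 23 20 17 16 21]
 [17 20 18 19 20 18 16 19 19 20 17 17 18 1
[... 307 characters left out ...]
6 378 377 400 400 403 401 400 399 396 392 388 388]
 [387 379 377 377 399 402 403 400 400 401 396 394 389 389]
 [383 374 378 381 377 399 405 402 400 399 397 385 388 390]
 [387 380 377 378 377 424 423 421 421 384 382 385 383 417]
 [427 381 380 380 382 382 380 378 378 380 382 386 418 420]
 [420 422 376 382 378 382 378 381 380 380 381 387 411 414]
 [416 415 415 412 384 383 383 377 381 375 410 406 411 408]
 [411 410 408 412 406 412 389 390 406 404 408 404 404 401]
 [403 402 403 398 403 401 385 388 388 397 399 398 399 393]
 [397 396 397 397 397 392 393 386 391 394 391 393 393 391]
 [391 394 388 390 392 389 387 386 390 382 384 388 390 382]
 [390 384 387 384 383 386 388 382 382 380 384 383 382 381]]
```

View pics/d6.png

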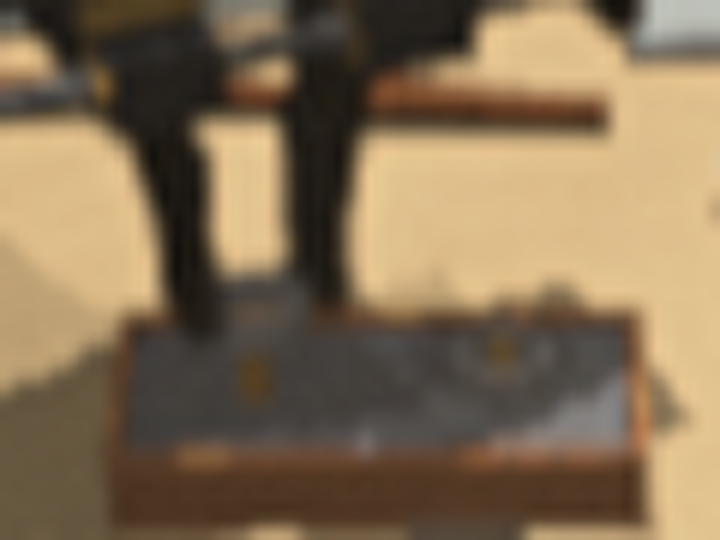

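The columns match (ring 255, peg 255). Depth puts the ring centre at y about 391 and the peg at about 392.5. Lowering.

```bash
python3 -m handwheel '[[-1,[4,0,-2],[0,0,0]],[-1,[5,0,0],[0,0,0]],[-1,[0,0,0],[0,0,0]]]'
python3 - <<'E'
from go import *
plan(490,394,41)
f=grab_frame("side");
cv2.imwrite("pics/d7.png",cv2.resize(f["img"][105:150,250:310],None,fx=12,fy=12,interpolation=cv2.INTER_CUBIC))
E
```

```text
time_s: 28.08
ee_pos: [491.3, 395.2, 52.1]
orientation: [0.56, 0.435, 0.558, -0.432]
force: [-0.8, 0.1, -0.8]
gripper_width: 23.7
t 28.08 pos [491.3 395.2  52.1] yaw 0.252 w 23.7 F [-0.8  0.1 -0.8] q [ 0.55  0.42  1.65 -0.    1.06  0.3 ]
 shift now [11.1 -1.6  0.9] | turn [ 0.    -0.001 -0.005] q6-> 0.43 | shift after turn [11.1 -1.6  0.8]
```

View pics/d7.png

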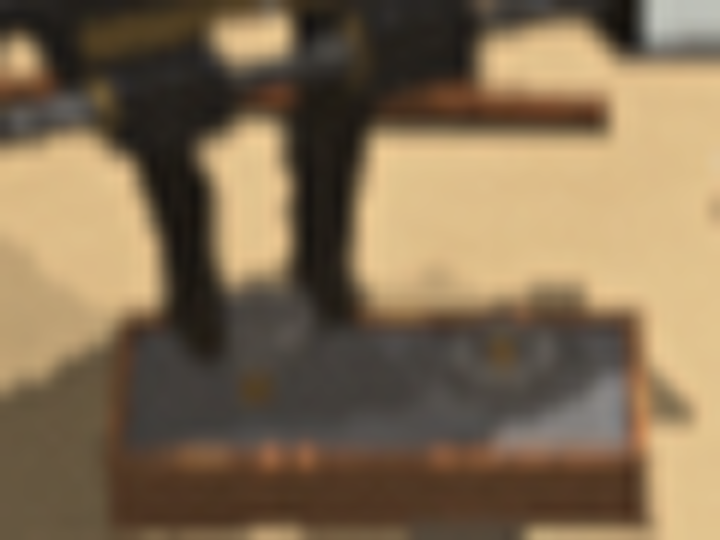

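```bash
python3 -m handwheel '[[-1,[5,-1.5,0.5],[0,0,0]],[-1,[5,0,0],[0,0,0]],[-1,[2,0,0],[0,0,0]]]'
python3 - <<'E'
from go import *
plan(490,394,41)
f=grab_frame("side");
cv2.imwrite("pics/d8.png",cv2.resize(f["img"][105:150,250:310],None,fx=12,fy=12,interpolation=cv2.INTER_CUBIC))
E
```

```text
time_s: 28.38
ee_pos: [490.9, 395.2, 41.0]
orientation: [0.56, 0.436, 0.558, -0.431]
force: [-5.1, -2.7, 18.2]
gripper_width: 24.0
t 28.38 pos [490.9 395.2  41. ] yaw 0.252 w 24.0 F [-5.1 -2.7 18.2] q [ 0.55  0.44  1.66 -0.    1.04  0.3 ]
 shift now [-0.  -1.1  1. ] | turn [ 0.    -0.002 -0.008] q6-> 0.42 | shift after turn [-0.  -1.1  1. ]
```

View pics/d8.png

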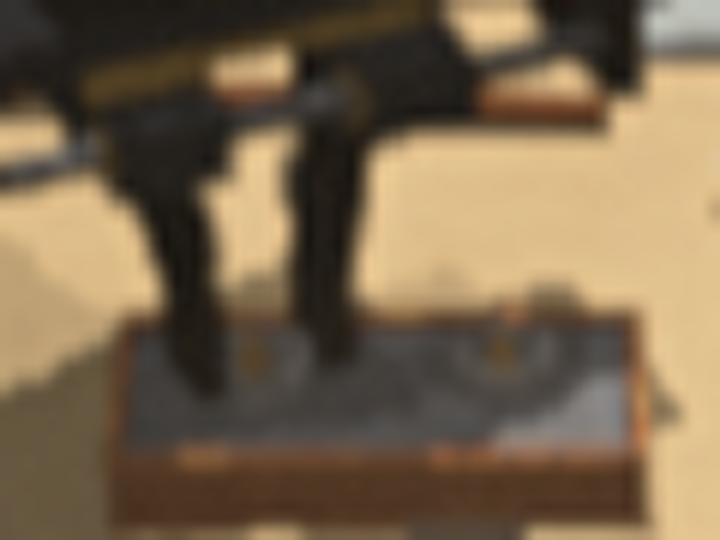

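The ring is over the near peg (tip visible in its bore at crop (256,358)) with 18 N contact on the deck. Releasing and lifting.

```bash
python3 -m handwheel '[[-0.1,[0,0,0],[0,0,0]],[-0.1,[0,0,0],[0,0,0]],[-0.1,[0,0,0],[0,0,0]],[-0.1,[-12,0,0],[0,0,0]],[0.2,[-30,0,0],[0,0,0]],[1,[-30,0,0],[0,0,0]],[1,[-10,0,0],[0,0,0]],[1,[0,0,0],[0,0,0]]]'
python3 - <<'E'
from go import *
plan(520,388,95,-0.168+np.pi/2)
f=grab_frame("side");
cv2.imwrite("pics/d9.png",cv2.resize(f["img"][105:150,250:310],None,fx=12,fy=12,interpolation=cv2.INTER_CUBIC))
from meas import *
o,its=measure({"side":f},RT,(518.9,388.6,-.168),70,1)
print(o)
E
```

```text
time_s: 29.1
ee_pos: [488.3, 393.7, 124.6]
orientation: [0.559, 0.433, 0.559, -0.433]
force: [0.1, -0.2, 0.4]
gripper_width: 58.1
t 29.1 pos [488.3 393.7 124.6] yaw 0.253 w 58.1 F [ 0.1 -0.2  0.4] q [ 0.55  0.33  1.62 -0.    1.19  0.3 ]
 shift now [29.6 29.3 13.5] | turn [-1.15e+00  1.00e-03 -1.00e-03] q6-> -0.76 | shift after turn [29.6 -0.3 32.3]
{'side': (np.float64(520.5398115769949), np.float64(387.67109199366644), np.float64(-0.18672452959324345), np.float64(0.03491079434752464))}
```

View pics/d9.png

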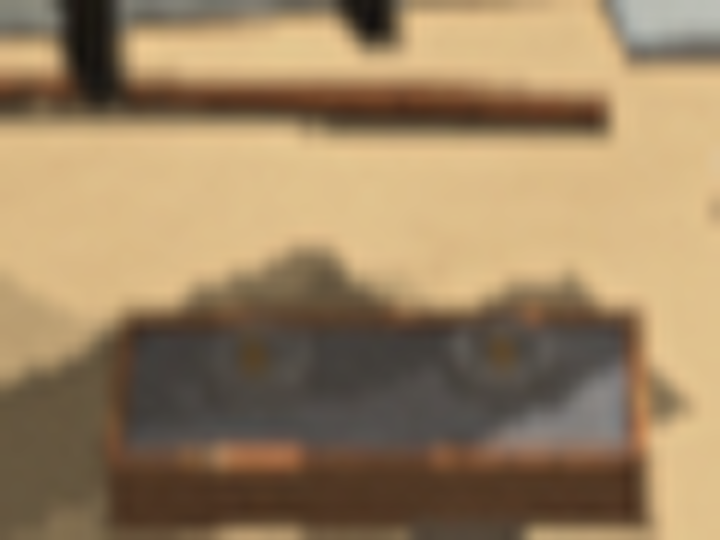

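Both rings are on their pegs (crop (256,358) and (502,350)) and the ring tray hasn't moved. Now I'll grip the ring tray.

```bash
python3 -m handwheel '[[1,[0,6,0],[-0.115,0,0]],[1,[0,6,0],[-0.115,0,0]],[1,[0,6,0],[-0.115,0,0]],[1,[0,5,3],[-0.115,0,0]],[1,[0,3,4],[-0.115,0,0]],[1,[0,3,4],[-0.115,0,0]],[1,[0,0,3],[-0.115,0,0]],[1,[0,0,3],[-0.115,0,0]]]'
python3 -m handwheel '[[1,[0,0,0],[-0.115,0,0]],[1,[0,0,0],[-0.1,0,0]],[1,[0,0,0],[0,0,0]]]'
python3 -c "
from go import *
plan(520,388,60,-0.172+np.pi/2)"
```

```text
time_s: 29.82
ee_pos: [521.6, 393.5, 110.6]
orientation: [0.692, 0.123, 0.699, -0.129]
force: [-0.3, -0.6, 0.1]
gripper_width: 87.1
time_s: 30.07
ee_pos: [519.6, 391.3, 103.9]
orientation: [0.699, 0.041, 0.712, -0.049]
force: [-0.3, 0.2, -0.3]
gripper_width: 87.8
t 30.07 pos [519.6 391.3 103.9] yaw 1.443 w 87.8 F [-0.3  0.2 -0.3] q [ 0.52  0.42  1.55 -0.    1.2  -0.92]
 shift now [43.9 -2.6  1.5] | turn [ 0.044 -0.016  0.014] q6-> -0.76 | shift after turn [43.9 -3.2  0.9]
```

```bash
python3 -m handwheel '[[1,[12,-3,1],[0.044,-0.016,0.014]],[1,[15,0,0],[0,0,0]],[1,[15,0,0],[0,0,0]],[1,[5,0,0],[0,0,0]],[1,[0,0,0],[0,0,0]]]'
python3 - <<'E'
from go import *
plan(520,388,20,-0.172+np.pi/2)
f=grab_frame("side");crop(f,230,80,340,170,7,"e1.png")
E
```

```text
time_s: 30.48
ee_pos: [517.3, 386.4, 49.2]
orientation: [0.702, 0.066, 0.706, -0.068]
force: [0.3, 0.4, -0.5]
gripper_width: 87.1
t 30.48 pos [517.3 386.4  49.2] yaw 1.382 w 87.1 F [ 0.3  0.4 -0.5] q [ 0.52  0.46  1.6   0.    1.09 -0.86]
 shift now [29.2  2.2  2.5] | turn [-0.017 -0.005  0.003] q6-> -0.76 | shift after turn [29.2  2.   2.4]
```

View pics/e1.png

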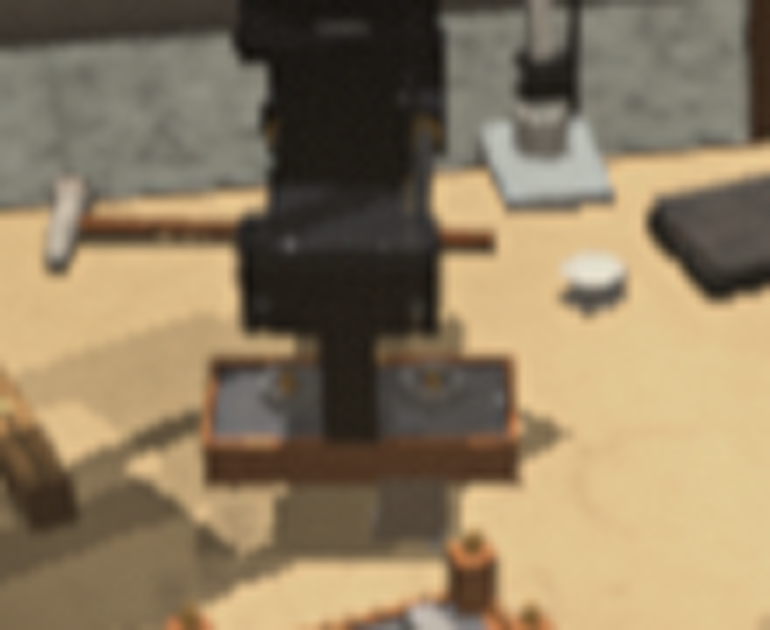

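Finger at column 350 and tray centre at about 360, so I'll shift 3 mm, then lower and grip.

```bash
python3 -m handwheel '[[1,[8,2,3],[-0.017,-0.005,0.003]],[1,[12,0,0],[0,0,0]],[1,[7,0,0],[0,0,0]],[1,[3,0,0],[0,0,0]]]'
python3 -c "
from go import *
plan(520.5,388,20,-0.172+np.pi/2)"
```

```text
time_s: 30.87
ee_pos: [522.6, 389.1, 19.4]
orientation: [0.706, 0.062, 0.703, -0.06]
force: [0.1, 0.4, 0.1]
gripper_width: 86.5
t 30.87 pos [522.6 389.1  19.4] yaw 1.399 w 86.5 F [0.1 0.4 0.1] q [ 0.52  0.51  1.6  -0.    1.03 -0.88]
 shift now [-0.6 -1.5 -1.8] | turn [ 0.     0.004 -0.003] q6-> -0.76 | shift after turn [-0.6 -1.5 -1.8]
```

```bash
python3 -m handwheel '[[1,[0.5,-1,-1],[0,0.004,-0.003]],[-1,[0,0,0],[0,0,0]],[-1,[0,0,0],[0,0,0]],[-1,[0,0,0],[0,0,0]],[-1,[0,0,0],[0,0,0]]]'
python3 - <<'E'
from go import *
plan(520.5,388,20,-0.172+np.pi/2)
from meas import *
f=grab_frame("side");crop(f,230,80,340,170,7,"e2.png")
E
```

```text
time_s: 31.28
ee_pos: [521.2, 388.2, 18.3]
orientation: [0.704, 0.061, 0.705, -0.061]
force: [0.6, -1.1, 0.2]
gripper_width: 67.8
t 31.28 pos [521.2 388.2  18.3] yaw 1.399 w 67.8 F [ 0.6 -1.1  0.2] q [ 0.52  0.51  1.6   0.    1.03 -0.88]
 shift now [-1.7 -0.3 -0.7] | turn [-0.    -0.001  0.001] q6-> -0.76 | shift after turn [-1.7 -0.3 -0.7]
```

View pics/e2.png

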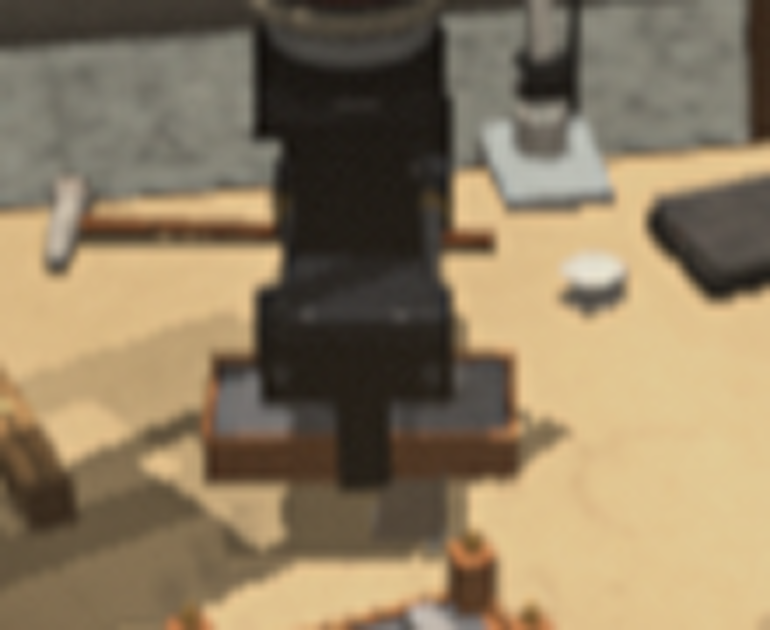

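Gripped squarely (67.8 mm, finger column 363 against tray centre 362). Lifting and carrying.

```bash
python3 -m handwheel '[[-1,[-8,0,0],[0,0,0]],[-1,[-20,0,0],[0,0,0]],[-1,[-25,0,0],[0,0,0]],[-1,[-25,0,0],[0,0,0]],[-1,[-5,0,0],[0,0,0]],[-1,[0,0,0],[0,0,0]]]'
python3 - <<'E'
from go import *
plan(495,214.5,90,1.821)
f=grab_frame("side");crop(f,230,50,340,170,6,"e3.png")
E
```

```text
time_s: 31.83
ee_pos: [519.1, 387.1, 103.6]
orientation: [0.702, 0.06, 0.706, -0.062]
force: [0.4, -0.8, -2.3]
gripper_width: 67.6
t 31.83 pos [519.1 387.1 103.6] yaw 1.399 w 67.6 F [ 0.4 -0.8 -2.3] q [ 0.52  0.4   1.57  0.    1.18 -0.88]
 shift now [  14.3 -174.1    5.9] | turn [-0.422 -0.006  0.003] q6-> -1.41 | shift after turn [  13.6 -161.2  -66.1]
```

View pics/e3.png

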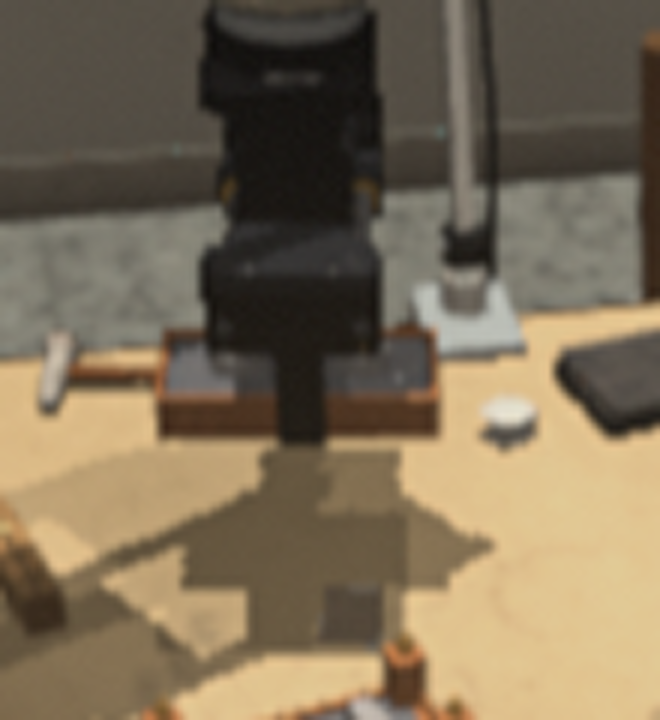

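The tray hangs level in the gripper (bottom edge at crop row 435, left and right). Turning and moving over the ingot tray.

```bash
python3 -m handwheel '[[-1,[0,-15,0],[-0.08,0,0]],[-1,[0,-20,0],[-0.09,0,0]],[-1,[0,-20,-5],[-0.09,0,0]],[-1,[0,-20,-8],[-0.09,0,0]],[-1,[0,-20,-8],[-0.05,0,0]],[-1,[0,-20,-8],[0,0,0]],[-1,[0,-15,-6],[0,0,0]],[-1,[0,0,0],[0,0,0]]]'
python3 -c "
from go import *
plan(495,214.5,85,1.821)"
```

```text
time_s: 32.55
ee_pos: [486.5, 246.8, 91.2]
orientation: [0.694, -0.091, 0.709, 0.087]
force: [-0.3, 0.2, -1.8]
gripper_width: 68.0
t 32.55 pos [486.5 246.8  91.2] yaw 1.823 w 68.0 F [-0.3  0.2 -1.8] q [ 0.33  0.2   1.84 -0.    1.12 -1.5 ]
 shift now [  6.3 -33.3   0.3] | turn [ 0.002 -0.021  0.003] q6-> -1.41 | shift after turn [  6.2 -33.4   0.3]
```

```bash
python3 -m handwheel '[[-1,[0,-15,0],[0.002,-0.021,0.003]],[-1,[0,-13,0],[0,0,0]],[-1,[0,-4,0],[0,0,0]],[-1,[0,0,0],[0,0,0]]]'
python3 - <<'E'
from go import *
plan(495,214.5,80,1.821)
import pickle
F={c:grab_frame(c) for c in("top","side")};pickle.dump(F,open("F3.pkl","wb"))
crop(F["side"],230,90,340,190,7,"e4.png");crop(F["top"],220,170,320,250,7,"e4t.png")
plan(495,214.5,80,1.821)
E
```

```text
time_s: 32.88
ee_pos: [492.0, 213.9, 86.7]
orientation: [0.699, -0.087, 0.704, 0.088]
force: [-0.5, 0.3, -1.6]
gripper_width: 68.0
t 32.88 pos [492.  213.9  86.7] yaw 1.819 w 68.0 F [-0.5  0.3 -1.6] q [ 0.26  0.18  1.88  0.    1.09 -1.56]
 shift now [ 6.7 -0.2  3.1] | turn [-0.002 -0.006 -0.001] q6-> -1.41 | shift after turn [ 6.7 -0.2  3.1]
t 32.98 pos [492.  214.7  86.9] yaw 1.819 w 67.7 F [ 0.3 -0.1 -1.8] q [ 0.26  0.18  1.88  0.    1.09 -1.56]
 shift now [ 6.9 -0.9  2.9] | turn [-0.002 -0.006 -0.001] q6-> -1.41 | shift after turn [ 6.9 -0.9  2.8]
```

View pics/e4.png

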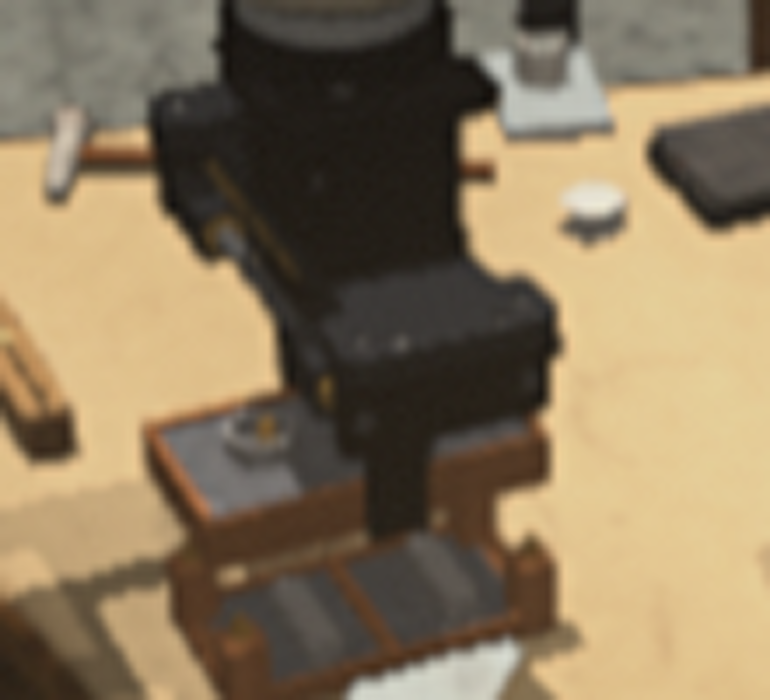

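View pics/e4t.png

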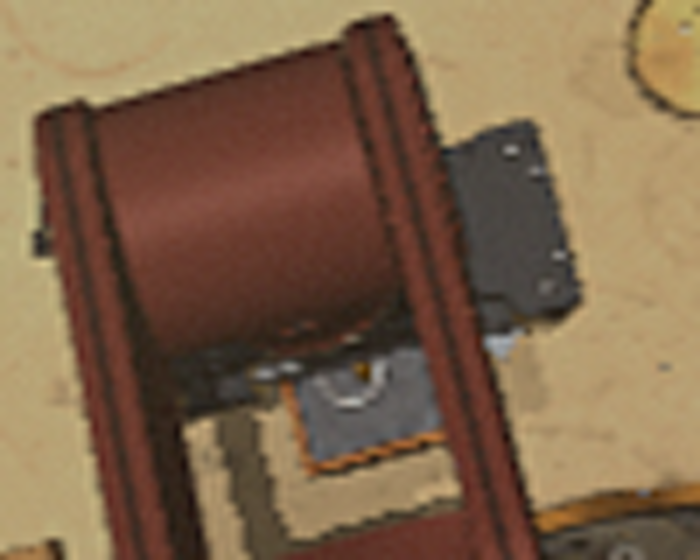

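```bash
cat > ov.py <<'E'
from fit import *
def edges(im,f,B,p,z0,s,x0,y0,col):
    c,sn=np.cos(p[2]),np.sin(p[2])
    X=np.c_[B[:,0]*c-B[:,1]*sn+p[0],B[:,0]*sn+B[:,1]*c+p[1],B[:,2]+z0]
    uv=np.array([proj(f,q) for q in X]); uv=((uv-[x0,y0]+.5)*s-.5)
    for i,j in((0,1),(0,2),(1,3),(2,3),(4,5),(4,6),(5,7),(6,7),(0,4),(1,5),(2,6),(3,7)):
        cv2.line(im,tuple(np.round(uv[i]).astype(int)),tuple(np.round(uv[j]).astype(int)),col,1,cv2.LINE_AA)
def overlay(f,rt,zrt,it,rect,s,name):
    x0,y0,x1,y1=rect;im=cv2.resize(f["img"][y0:y1,x0:x1],None,fx=s,fy=s,interpolation=cv2.INTER_CUBIC)
    if rt is not None: edges(im,f,RT[0],rt,zrt,s,x0,y0,(0,255,0))
    if it is not None:
        for B in IT: edges(im,f,B,it,0,s,x0,y0,(255,255,0))
    cv2.imwrite("pics/"+name,im)
E
python3 - <<'E'
from ov import *
import pickle
F=pickle.load(open("F3.pkl","rb"));f=F["side"]
def px(a,b,s=7,x0=230,y0=90): return (a+.5)/s-.5+x0,(b+.5)/s-.5+y0
zu=86.8-18.7
for n,(a,b) in dict(FL=(210,528),FR=(549,430),BL=(148,428)).items(): print(n,np.round(ray(f,*px(a,b),zu+22),1))
p=(491,216,.25)
for n,l in dict(FL=(-65,-34),FR=(65,-34),BL=(-65,34)).items():
    c,s=np.cos(p[2]),np.sin(p[2]);print(n,round(p[0]+l[0]*c-l[1]*s,1),round(p[1]+l[0]*s+l[1]*c,1))
overlay(f,p,zu,(494.0,215.4,.25),(230,110,340,200),7,"ov1.png")
E
```

```text
FL [437.1 164.6  90.1]
FR [561.9 200.5  90.1]
BL [422.1 228.3  90.1]
FL 436.4 167.0
FR 562.4 199.1
BL 419.6 232.9
```

View pics/ov1.png

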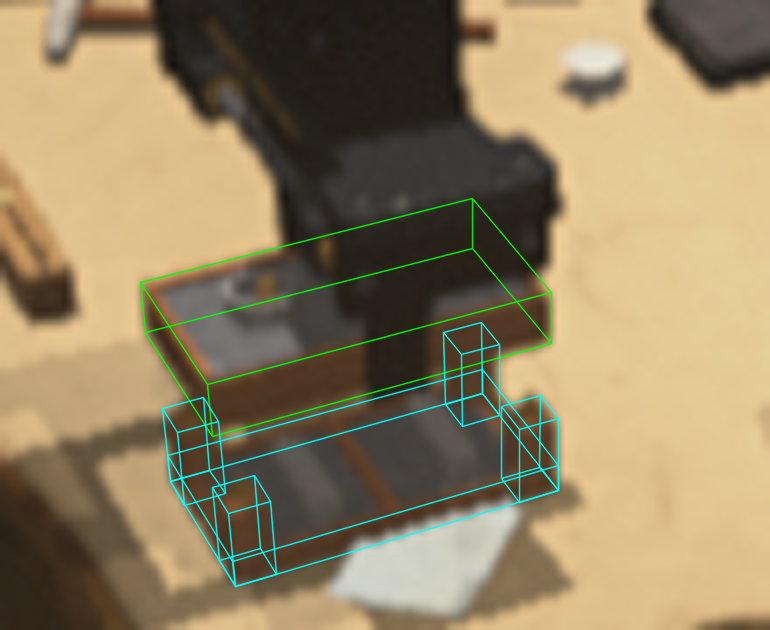

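```bash
python3 -m handwheel '[[-1,[8,0,2],[0,-0.006,0]],[-1,[9,0,0],[0,0,0]],[-1,[3,0,0],[0,0,0]],[-1,[0,0,0],[0,0,0]]]'
python3 - <<'E'
from ov import *
from go import *
import pickle
s,p,R=pose()
F={c:grab_frame(c) for c in("top","side")};pickle.dump(F,open("F4.pkl","wb"))
plan(494,214.5,53,1.821)
f=F["side"]
overlay(f,(p[0],p[1],.25),p[2]-18.7,(493.8,215.5,.25),(230,110,340,200),7,"ov2.png")
cv2.imwrite("pics/ov2r.png",cv2.resize(f["img"][110:200,230:340],None,fx=7,fy=7,interpolation=cv2.INTER_CUBIC))
E
```

```text
time_s: 33.32
ee_pos: [494.4, 217.6, 65.0]
orientation: [0.702, -0.087, 0.701, 0.089]
force: [0.2, 0.3, -1.8]
gripper_width: 67.8
t 33.42 pos [494.6 217.6  65.5] yaw 1.821 w 67.8 F [ 1.   0.3 -0.9] q [ 0.27  0.21  1.89  0.    1.04 -1.56]
 shift now [12.5 -2.9 -1.3] | turn [ 0.     0.002 -0.002] q6-> -1.41 | shift after turn [12.5 -2.8 -1.3]
```

View pics/ov2.png

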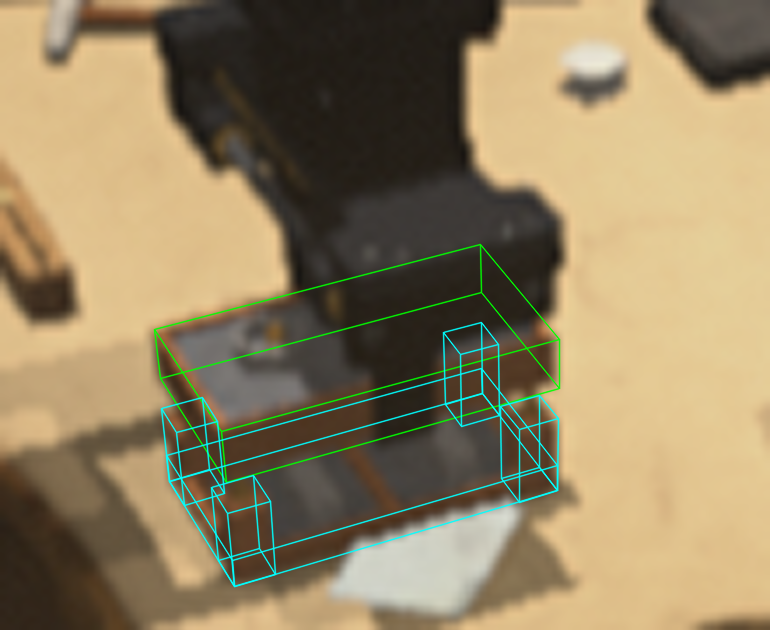

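View pics/ov2r.png

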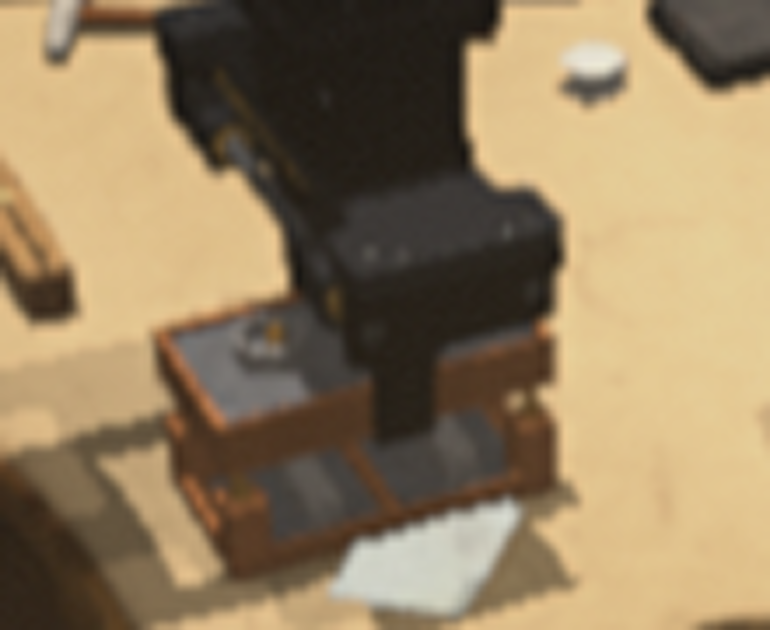

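Run:
```python
from ov import *
from scipy.optimize import least_squares
import pickle
F=pickle.load(open("F4.pkl","rb"));f=F["side"]
g=cv2.cvtColor(f["img"],cv2.COLOR_BGR2LAB).astype(float)
g=np.stack([cv2.GaussianBlur(g[...,i],(0,0),.7) for i in range(3)],-1)
from scipy.ndimage import map_coordinates
def samp(uv): return np.stack([map_coordinates(g[...,i],[uv[:,1],uv[:,0]],order=1) for i in range(3)],-1)
def score(p,z0,segs):
    c,s=np.cos(p[2]),np.sin(p[2]);e=0;n=0
    for a,b in segs:
        a=np.array(a,float);b=np.array(b,float)
        t=np.linspace(.03,.97,40)[:,None];L=a+(b-a)*t
        X=np.c_[L[:,0]*c-L[:,1]*s+p[0],L[:,0]*s+L[:,1]*c+p[1],L[:,2]+z0]
        uv=np.array([proj(f,q) for q in X]);d=uv[-1]-uv[0];nn=np.array([-d[1],d[0]])/np.linalg.norm(d)
        e+=np.linalg.norm(samp(uv+nn*.8)-samp(uv-nn*.8),axis=1).sum();n+=len(t)
    return -e/n
# RT visible edges: left end top outer edge, front bottom edge both sides of finger, right vertical, back-left top
S=[((-65,-34,22),(-65,34,22)),((-65,-34,0),(-14,-34,0)),((14,-34,0),(65,-34,0)),((65,-34,0),(65,-34,20)),((-65,34,22),(-40,34,22)),((-65,-34,22),(-14,-34,22)),((14,-34,22),(60,-34,22))]
I=[((-55,-34,0),(65,-34,0)),((65,-34,0),(65,-34,34)),((-65,-34,2),(-65,-34,32)),((-65,-18,12),(-65,18,12)),((-49,-34,12),(-49,-34,34)),((49,-34,12),(49,-34,30))]
from scipy.optimize import minimize
def run(p0,z0s,segs):
    best=None
    for z0 in z0s:
      for dx in(-3,0,3):
       for dy in(-3,0,3):
        q0=np.array([p0[0]+dx,p0[1]+dy,p0[2]*50])
        r=minimize(lambda q:score((q[0],q[1],q[2]/50),z0,segs),q0,method="Nelder-Mead",options=dict(initial_simplex=q0+np.array([[0,0,0],[2,0,0],[0,2,0],[0,0,1]])))
        if best is None or r.fun<best[0]: best=(r.fun,r.x[0],r.x[1],r.x[2]/50,z0)
    return np.round(best,3)
for z0 in(45.3,46.5,47.5): print("RT",run((494.5,217,.25),[z0],S))
print("IT",run((494,215.4,.25),[0],I))
```

```text
RT [-3.23420e+01  4.93321e+02  2.20243e+02  2.74000e-01  4.53000e+01]
RT [-3.23800e+01  4.93026e+02  2.18748e+02  2.78000e-01  4.65000e+01]
RT [-3.23830e+01  4.92758e+02  2.17422e+02  2.80000e-01  4.75000e+01]
IT [-3.18530e+01  4.90316e+02  2.16478e+02  2.48000e-01  0.00000e+00]
```

Vision has the ring tray about 3.5 mm off across the tray width, and the recorded TCP of the ingot-tray grip gives 3.8 mm. They agree, so I'll correct it and look at x.

```bash
python3 -m handwheel '[[-1,[0,-3.8,0],[0,0,0]],[-1,[0,0,0],[0,0,0]],[-1,[0,0,0],[0,0,0]]]'
python3 - <<'E'
from ov import *
from go import *
import pickle
F={c:grab_frame(c) for c in("top","side")};pickle.dump(F,open("F5.pkl","wb"))
s,p,R=pose()
print("y'",-.2455*p[0]+.9694*p[1],"x'",.9694*p[0]+.2455*p[1])
plan(494,214.5,53,1.821)
f=F["side"]
cv2.imwrite("pics/s5.png",cv2.resize(f["img"][130:200,240:320],None,fx=9,fy=9,interpolation=cv2.INTER_CUBIC))
f=F["top"]
cv2.imwrite("pics/t5.png",cv2.resize(f["img"][170:245,230:310],None,fx=9,fy=8,interpolation=cv2.INTER_CUBIC))
E
```

```text
time_s: 33.67
ee_pos: [495.8, 214.0, 65.9]
orientation: [0.702, -0.088, 0.701, 0.089]
force: [-0.9, 0.1, -1.6]
gripper_width: 67.8
y' 85.64273360593242 x' 533.2588567820977
t 33.77 pos [495.9 213.9  66. ] yaw 1.822 w 67.9 F [ 0.1  0.7 -1.9] q [ 0.26  0.21  1.89  0.    1.04 -1.56]
 shift now [13.   1.  -1.7] | turn [ 0.001  0.003 -0.002] q6-> -1.41 | shift after turn [13.   1.  -1.7]
```

View pics/s5.png

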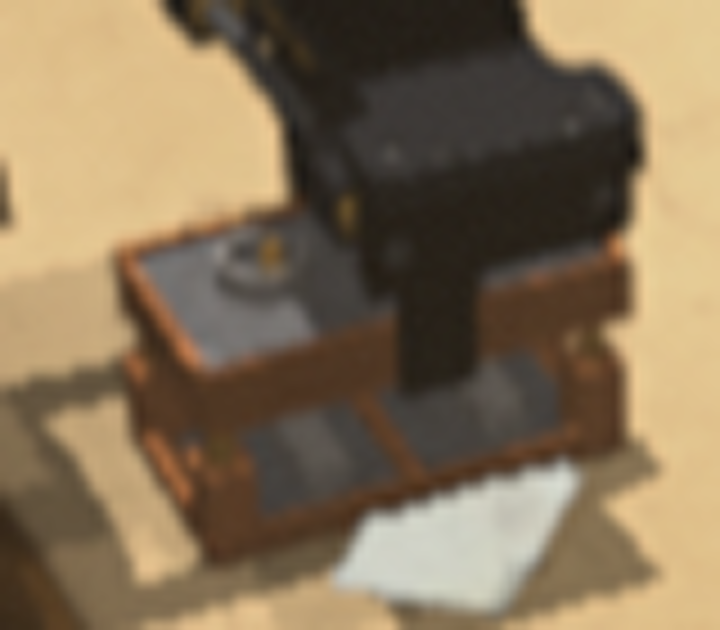

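View pics/t5.png

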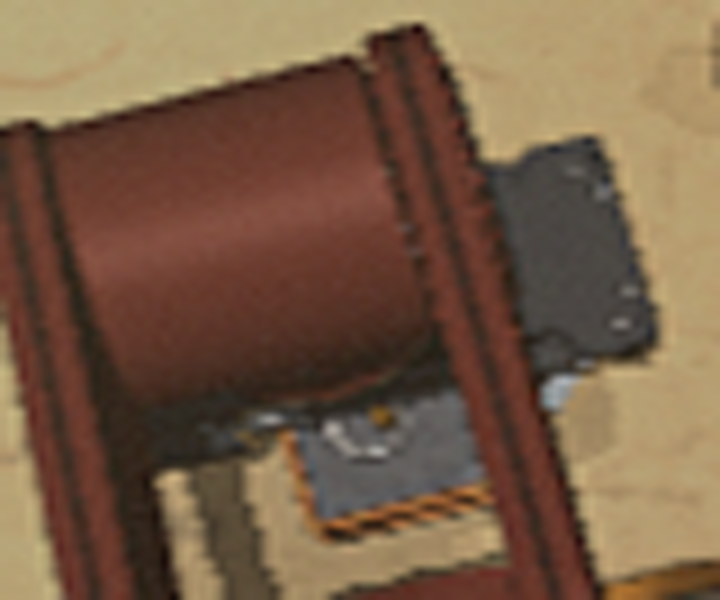

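Run:
```python
from ov import *
import pickle
F=pickle.load(open("F5.pkl","rb"));f=F["side"]
overlay(f,(493.8,215.5,.25),47.3,(493.8,215.5,.25),(240,130,320,200),9,"ov5.png")
f=F["top"];overlay(f,(493.4,215.8,.25),47.3,(493.4,215.8,.25),(230,170,310,245),9,"ov5t.png")
```

```text
(no output)
```

View pics/ov5.png

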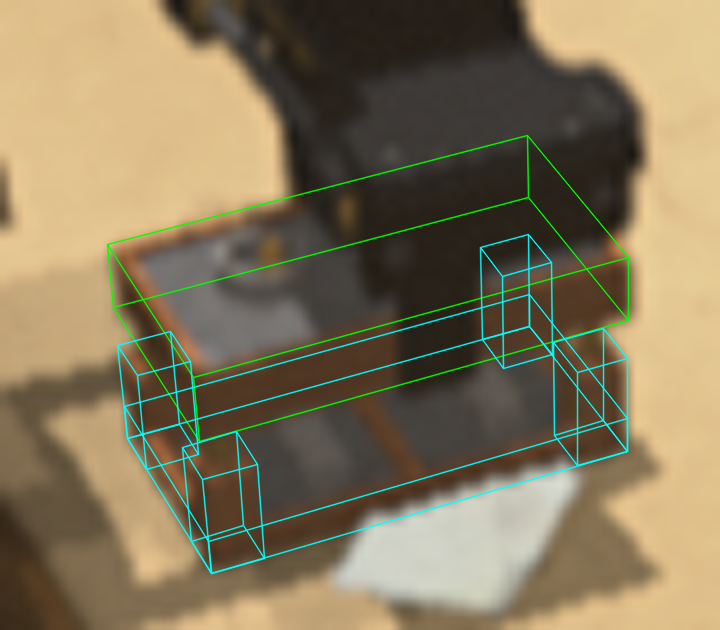

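View pics/ov5t.png

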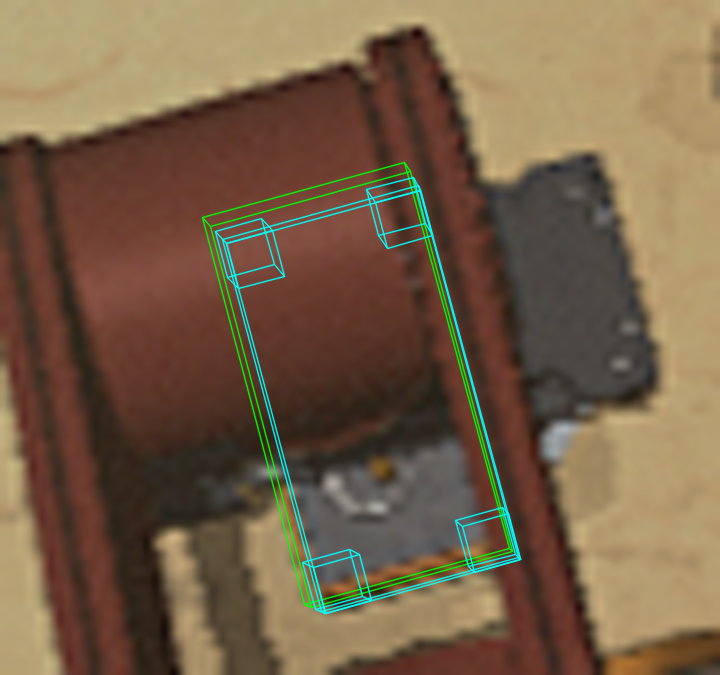

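Overlaying both models shows the trays aligned, with the ring tray about 1.5 mm too far along +x. I'll shift it back and lower gently, watching force.

```bash
python3 -m handwheel '[[-1,[2,0,-1.5],[0,0.003,-0.002]],[-1,[3,0,0],[0,0,0]],[-1,[0,0,0],[0,0,0]]]'
python3 - <<'E'
from go import *
s,p,R=pose();print("y'",-.2455*p[0]+.9694*p[1],"x'",.9694*p[0]+.2455*p[1])
plan(494,214.0,53,1.821)
f=grab_frame("side")
cv2.imwrite("pics/s6.png",cv2.resize(f["img"][130:200,240:320],None,fx=9,fy=9,interpolation=cv2.INTER_CUBIC))
E
```

```text
time_s: 34.02
ee_pos: [494.8, 213.6, 61.2]
orientation: [0.702, -0.088, 0.701, 0.088]
force: [-0.5, -0.6, -1.3]
gripper_width: 67.9
y' 85.55685883010933 x' 532.095458590696
t 34.02 pos [494.8 213.6  61.2] yaw 1.822 w 67.9 F [-0.5 -0.6 -1.3] q [ 0.26  0.22  1.89 -0.    1.03 -1.56]
 shift now [ 8.2  0.6 -0.7] | turn [0.001 0.001 0.   ] q6-> -1.41 | shift after turn [ 8.2  0.6 -0.7]
```

View pics/s6.png

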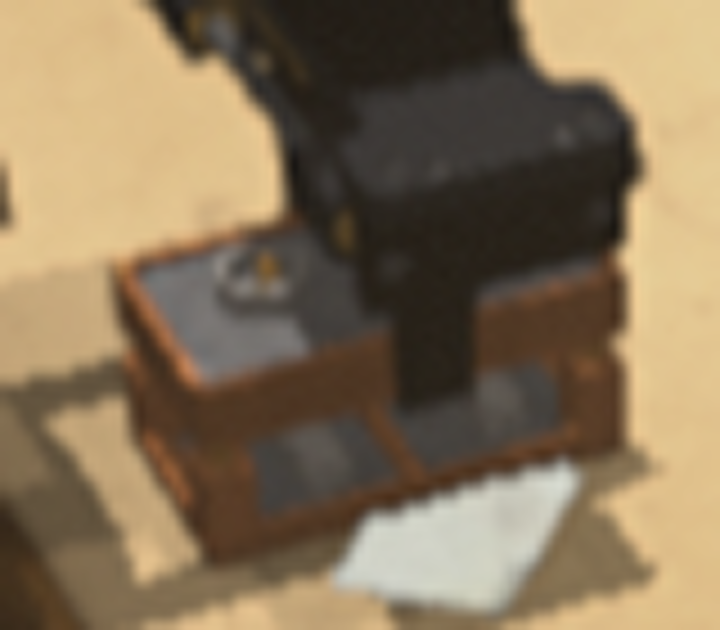

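The tray edges line up (right 625, left 120 to 130 with the slant). Lowering in small steps.

```bash
python3 -m handwheel '[[-1,[2,0,0],[0,0,0]],[-1,[2,0,0],[0,0,0]]]'
python3 -m handwheel '[[-1,[2,0,0],[0,0,0]]]'
python3 -c "
from go import *
plan(494,214.0,53,1.821)"
```

```text
time_s: 34.23
ee_pos: [495.2, 213.7, 57.5]
orientation: [0.702, -0.088, 0.701, 0.088]
force: [-0.8, 0.3, -2.1]
gripper_width: 67.7
time_s: 34.32
ee_pos: [495.3, 213.8, 55.4]
orientation: [0.702, -0.088, 0.701, 0.089]
force: [0.3, 0.0, -2.6]
gripper_width: 67.5
t 34.32 pos [495.3 213.8  55.4] yaw 1.822 w 67.5 F [ 0.3  0.  -2.6] q [ 0.26  0.23  1.89 -0.    1.02 -1.56]
 shift now [ 2.4  0.5 -1.2] | turn [ 0.001  0.002 -0.   ] q6-> -1.41 | shift after turn [ 2.4  0.5 -1.2]
```

The underside is about 6 mm below the pin tips with no contact force, so all the pins are in the holes. Continuing.

```bash
python3 -m handwheel '[[-1,[1.5,0,0],[0,0,0]],[-1,[1,0,0],[0,0,0]]]'
python3 -m handwheel '[[-1,[1.5,0,0],[0,0,0]]]'
python3 -c "
from go import *
plan(494,214.0,53,1.821)"
```

```text
time_s: 34.48
ee_pos: [495.0, 213.7, 52.2]
orientation: [0.702, -0.088, 0.701, 0.089]
force: [-0.3, 0.9, 7.8]
gripper_width: 67.5
time_s: 34.57
ee_pos: [495.1, 213.7, 52.1]
orientation: [0.702, -0.089, 0.701, 0.088]
force: [-12.1, -3.2, 27.8]
gripper_width: 67.8
t 34.57 pos [495.1 213.7  52.1] yaw 1.822 w 67.8 F [-12.1  -3.2  27.8] q [ 0.26  0.24  1.89 -0.    1.01 -1.56]
 shift now [-0.9  0.5 -1. ] | turn [0.001 0.    0.   ] q6-> -1.41 | shift after turn [-0.9  0.5 -1. ]
```

Seated at z 52, the expected 34 + 18. Releasing and withdrawing.

```bash
python3 -m handwheel '[[-1,[-0.5,0,0],[0,0,0]],[1,[0,0,0],[0,0,0]],[1,[0,0,0],[0,0,0]],[1,[0,0,0],[0,0,0]],[1,[0,0,0],[0,0,0]],[1,[-15,0,0],[0,0,0]],[1,[-30,0,0],[0,0,0]],[1,[-35,0,0],[0,0,0]]]'
python3 -m handwheel '[[1,[-30,0,0],[0,0,0]],[1,[-10,-30,0],[0,0,0]],[1,[0,-38,0],[0,0,0]],[1,[0,-38,0],[0,0,0]],[1,[0,-38,0],[0,0,0]],[1,[0,-38,0],[0,0,0]],[1,[0,-20,0],[0,0,0]],[1,[0,0,0],[0,0,0]]]'
python3 - <<'E'
from ov import *
import pickle
F={c:grab_frame(c) for c in("top","side")};pickle.dump(F,open("F6.pkl","wb"))
f=F["side"];cv2.imwrite("pics/s7.png",cv2.resize(f["img"][125:200,240:320],None,fx=8,fy=8,interpolation=cv2.INTER_CUBIC))
g=F["top"];cv2.imwrite("pics/t7.png",cv2.resize(g["img"][150:250,190:450],None,fx=3,fy=3,interpolation=cv2.INTER_CUBIC))
cv2.imwrite("pics/s7w.png",f["img"])
W=cloud(f)
from h import *
c,s=np.cos(.25),np.sin(.25)
X=W.reshape(-1,3);d=X[:,:2]-[494,215.5];lx=d[:,0]*c+d[:,1]*s;ly=-d[:,0]*s+d[:,1]*c
for Wn,Y in(("side",cloud(f)),("top",cloud(g))):
    X=Y.reshape(-1,3);d=X[:,:2]-[494,215.5];lx=d[:,0]*c+d[:,1]*s;ly=-d[:,0]*s+d[:,1]*c
    for a,b in((-45,0),(45,0),(0,-18),(0,18),(-50,-20),(50,20),(-50,20),(50,-20)):
        m=(abs(lx-a)<8)&(abs(ly-b)<6)&(X[:,2]>30)
        print(Wn,a,b,m.sum(),round(float(np.median(X[m,2])),1) if m.sum() else None)
E
```

```text
time_s: 35.23
ee_pos: [490.0, 212.2, 127.1]
orientation: [0.697, -0.089, 0.706, 0.088]
force: [-1.1, 0.0, 0.0]
gripper_width: 86.8
time_s: 35.9
ee_pos: [548.6, 11.7, 180.3]
orientation: [0.703, -0.092, 0.699, 0.09]
force: [-0.9, 0.1, -0.1]
gripper_width: 87.2
side -45 0 22 52.8
side 45 0 18 52.5
side 0 -18 18 52.1
side 0 18 15 52.2
side -50 -20 18 52.4
side 50 20 11 52.1
side -50 20 21 52.1
side 50 -20 16 52.0
top -45 0 23 52.1
top 45 0 19 51.8
top 0 -18 22 52.4
top 0 18 22 51.7
top -50 -20 20 52.6
top 50 20 22 52.2
top -50 20 21 50.1
top 50 -20 21 51.9
```

View pics/s7.png

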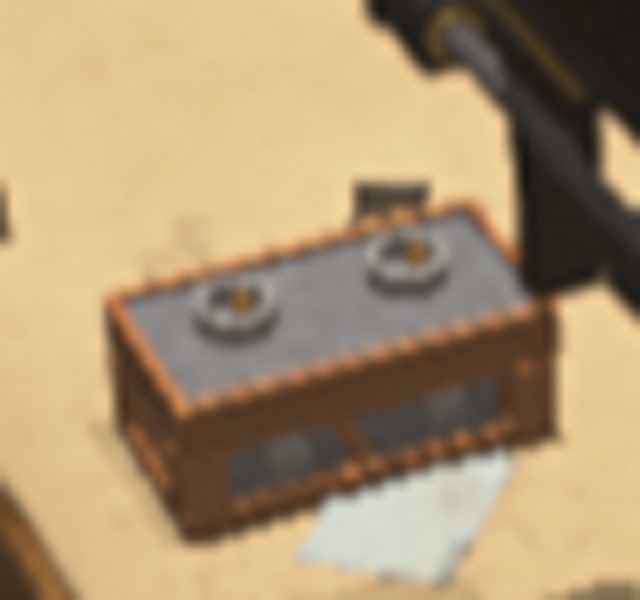

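View pics/t7.png

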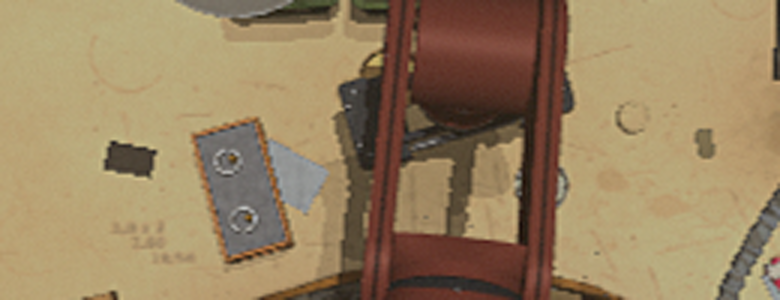

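View pics/s7w.png

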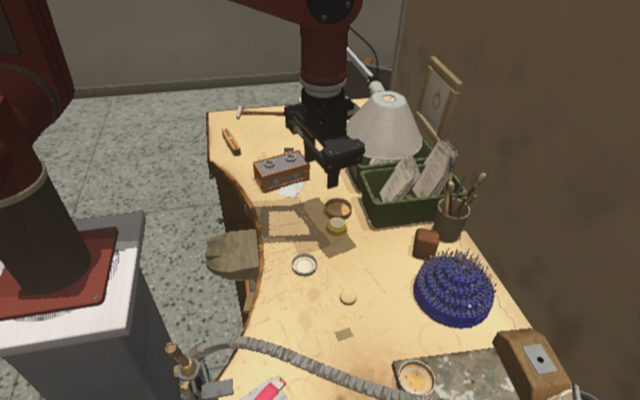

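The stacked tray's deck reads 52 mm at almost every corner (34 + 18). Both rings lie flat over their pegs, the ingots show in the bays, and the tins, pot and wax look unmoved. Last check is ring height and bystander positions, then I'll hand in.

Run:
```python
from h import *
import pickle
F0=pickle.load(open("F0.pkl","rb"));F=pickle.load(open("F6.pkl","rb"))
W=cloud(F["side"]);c,s=np.cos(.25),np.sin(.25)
for k in(-30,30):
    m=np.hypot(W[...,0]-494-k*c,W[...,1]-215.5-k*s)<18
    z=W[m][:,2];print(k,np.round(np.percentile(z,[75,90,97,100]),1))
a=F0["side"]["img"].astype(int);b=F["side"]["img"].astype(int)
for n,(x0,y0,x1,y1) in dict(steel=(290,250,321,279),wax=(338,288,357,306),pot=(325,214,349,240),brown=(322,196,352,220)).items():
    print(n,"d0",np.abs(cloud(F0["side"])[y0:y1,x0:x1,2]-W[y0:y1,x0:x1,2])[~np.isnan(W[y0:y1,x0:x1,2])].mean().round(2),np.abs(a-b)[y0:y1,x0:x1].mean().round(1))
hand_in()
print(state()["time_s"])
```

```text
-30 [60.4 62.1 63.  67.6]
30 [60.3 62.3 63.3 67.7]
steel d0 nan 8.2
wax d0 nan 8.4
pot d0 nan 31.2
brown d0 nan 23.7
the job is handed in; nothing more can be done
the job is handed in; nothing more can be done
```

The silver is put away and the job is handed in, at about 36 s of the 122 s allowed. No verdict came back. The order was ingots, then rings, then the stack.

- **Ingots:** both lie flat in the ingot tray, one in each bay.
- **Extra move:** after the first ingot I slid the ingot tray about 42 mm toward the robot, because the lamp rim would have fouled the gripper body at the far bay.
- **Rings:** both are over their pegs and down on the deck. Their tops read 62 to 63 mm, against 62 expected.
- **Stack:** the ring tray is seated on all four pins. The deck reads 52 mm, as it should when fully home, and is level in both cameras. One top-camera corner reads 50.1 mm, while the side camera reads 52.1 mm at that same spot.
- **Forces:** the highest I read at the wrist was about 30 N, when pressing the ring tray home.

**Checks that failed or disagreed:**
- **Bystander comparison:** it did not settle whether the tins, pot and wax stayed put. The depth difference came out as no value. The picture differences for the pot and brown tin were muddied by the arm's shadow. By eye in the last side picture all four stand where they did, and the gripper was never seen touching them.
- **Camera against arm:** positions differed by up to about 2 mm. I settled the stacking alignment with the earlier grip position plus the pictures.

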